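# Close the bench reactor with its screw lift

### The job

Close the bench reactor: push the drawn-out cup carriage fully home by its black handle, then take the red-handled steel bar from its V rest and, pushing it well into one hole after another of the six-sided bronze collar under the lift plate, turn the collar clockwise (seen from above) until it comes up against its stop and the cup is shut against the reactor head. Turn the collar with the bar only, never with the fingers, and not before the carriage is home. Then lay the bar back along its V rest as you found it, let go, and leave the other things on the bench undisturbed.

Things in the scene. Friction and masses are not known exactly. Their poses are not given: they have to be found in the camera images.
- reactor: Fixed steel bench reactor. Origin on the bench under its axis, z up; its -x axis points to the loading side, on the robot's left front. Base plate 240 x 240 x 12 mm, pedestal of radius 46 mm, six-sided collar, square lift plate 110 x 104 mm (118 to 130 mm up, rising with the lift), head above. The gas fittings on top reach 360 mm.
- flange (a point): Centre of the underside of the round head flange on the reactor's axis, 216 mm above the bench; flange radius 108 mm. A gripper held upright over the bar or handle would strike it: work with the tool leaning 30 to 45 degrees, its wrist outwards, away from the axis. Frame as reactor.
- column (a point): Foot of the left one of the two columns beside the loading side. Columns of radius 10 mm stand from base plate to flange at (x, y) = (-36, 88), (-36, -88), (67, 67), (67, -67) mm in the reactor's frame (this one is the first), so the bar can swing only about 45 degrees either side of the reactor's -x direction.
- collar_mid (a point): Centre of the bronze collar, on the reactor's axis, half-way up (75 mm above the bench). Turns with the collar; z up. Collar 88 mm across flats, 34 mm high; six level radial holes, one in the middle of each flat, 14.4 mm in diameter, mouths 44 mm from the axis, 26 mm deep. x points straight out through one hole; the others follow every 60 degrees.
- collar (a joint): Turn of the collar in rad, growing clockwise from above (seen from the loading side a bar in a near hole moves from right to left). Starts at 0 to 0.88; hard stop, cup shut, at 2.80, where two holes stand 30 degrees either side of the reactor's -x direction. Friction 0.25 N m plus 0.15 N m per rad/s; stays where left. The lift rises 16 mm per turn.
- carriage (a joint): How far the cup carriage is drawn out from home, in m: 0 is fully home (against its stop), starts at 0.035 to 0.06. It slides along the reactor's x axis on the lift plate, home is towards +x; friction 1.5 N. The steel cup on it is 80 mm wide; its top stands 209 mm above the bench with the lift down.
- carriage_handle (a point): Middle of the front (-x) face of the carriage's black handle, an upright bar 56 mm wide along y, 24 mm high and 12 mm thick; 144 mm above the bench with the lift down. At home this point lies 100 mm from the reactor's axis, below and inside the edge of the flange.
- bar_handle (a point): Centre of the bar's red handle, 40 mm long and 18 x 18 mm square. The bar is 120 mm long over all, about 120 g: handle, then a steel rod 12 mm in diameter with a rounded nose. x runs along the bar from handle to nose; at the start z is up. The centre of mass lies about 40 mm ahead of this point.
- bar_tip (a point): The very end of the bar's rounded nose, 100 mm along x from the handle's centre.
- rest_mid (a point): Fixed dark steel bar rest, foot 100 x 60 mm, two V notches at x = -28 and +26 mm from this point, 90 degrees, about 35 mm wide at the top. The point lies on the centre line of a bar resting in them, 60 mm above the bench. The bar lies with its rod in both notches, handle sticking out towards -x, handle centre 56 to 60 mm from this point.
- parts_tray: Bystander: blue tray 120 x 100 x 30 mm, fixed; origin under its centre. It and the bar rest stand to the robot's left, one nearer, one farther; which is which varies.
- spare_union: Bystander: brass pipe union, 26 mm wide, 48 mm high, standing in the tray.
- beaker: Bystander: glass beaker, 68 mm wide, 85 mm high, origin under its centre.
- bottle: Bystander: amber bottle, 64 mm wide, 130 mm high, origin under its centre.
- wrench: Bystander: steel wrench 160 mm long lying on the bench between robot and reactor.
- ferrule_box: Bystander: grey compartment box 90 x 70 x 30 mm, origin under its centre.
- gasket_ring: Bystander: copper gasket ring, 72 mm wide, 8 mm thick.
- screwdriver: Bystander: screwdriver 180 mm long lying on the bench.
Things that resemble listed ones, but are neither listed nor needed, are in the scene too. Of the things that look like the part that bears bar_handle, the smaller one is meant.

How it is judged:
By the outcome, as a careful person would: the job done as asked, in the order asked, and still so for the second after the job is handed in, with the robot touching nothing.
It also fails if it takes over 72 s, if anything falls off the work surface, if the arm or the gripper's body presses on something with over 40 N, if the wrist force passes 120 N, or if a joint passes its speed limit or range.

### The arm

A 7-joint arm with a two-finger parallel gripper is mounted at the origin on the work surface. World frame = base frame: x ahead of the robot, y to its left, z up, the work surface at z = 0. Lengths are in mm, angles in degrees, forces in N, time in s.
With the tool pointing down it reaches from about 375 to 925 mm from the base axis. Payload 3.1 kg.
Tool frame: the origin (TCP) lies at the very end of the fingers, on their centre line; the grasp point (between the pads) lies ctrl.grip_point_offset behind it (ctrl.grip_point_offset is the distance from the TCP to the grasp point, in mm); z points along the fingers, x is the direction in which the jaws open and shut, and the axes are right-handed (so a half turn about z gives the same grasp; the last joint's range is limited). The gripper opens to 85 mm and grips with 20 to 120 N. Pads are 22 mm wide; open, the fingers measure 114 mm over their backs; the gripper's body (76 mm by 85 mm) begins 54 mm behind the grasp point. The pads swing forward as they close: fully open they stand 13 mm farther back than shut.
Start: joints at [-77.682, 21.939, 2.515, 91.553, -1.026, 66.532, -2.859], TCP at [199.998, 618.469, 231.269] pointing down, gripper open.
Joint ranges: [-149.38, 149.38], [-23.57, 123.04], [-84.95, 90], [0, 143.3], [-89.99, 269.99], [3.08, 112.72], [-163.45, 163.45]. Speed limits (degrees/s): [159.86, 159.86, 180, 180, 180, 180, 180].

### API

Orientations are given as a 3x3 rotation matrix whose columns are the frame's x, y, z axes.
In Python, from workcell import ctrl, get_image, get_calibration, order gives the robot as it stands. The module is installed in compiled form; this text tells all that it offers.
- The arm moves only by the tool send_rows, never from a script. Its argument "series" is text: rows parted by semicolons, each of 7 numbers parted by spaces: the shift along the tool's x, y, z in mm, then the turn, a rotation vector about the tool's x, y, z in degrees, then the closure, from 0 (fully open) to 1 (shut). A call has 1 to 8 rows; each row is the pose to reach, as a shift and turn from the pose commanded when the call began, along the tool's axes at that moment; what a row does not reach only later rows make up. A row lasts 1/8 s, in which the tool goes at most 62.5 mm and 10.7 degrees, less where a joint would pass 70% of its speed; a pose out of reach is approached as far as the arm can. A call with a gripper value outside its range is refused whole. The fingers move at their own pace and stop on an object; "squeeze" is the grip in N (left out, the last holds). Time passes only in rows, so rows that repeat a pose let the fingers close. It gives the time, the measured TCP pose, the force and the opening at its end, in the units of the state.
- ctrl.observe(): the state, without advancing time (a new reading comes with each control period).
- get_image(name): name is "scene" or "top" or "wrist"; returns the picture (384x512x3 uint8, red, green, blue); there is no depth.
- get_calibration(name): a dict with "vertical_fov" (degrees; the focal length in pixels is half the picture's height over the tangent of half this angle, whatever the lens; pixels are square), "cx", "cy" (the principal point, pixels), "R" (3x3) and "t" (3): a world point X has camera coordinates R X + t. Camera axes: x right, y down, z forward; pixel columns grow to the right and rows downward; lengths in mm; the calibration is good to about 2 mm. A picture is of the moment at which its call begins: read the wrist's pose just before it. get_calibration takes no time and is no camera call; for the wrist camera it gives the pose at the moment of the call.
- order.close_job(): hands the job in, once; it reports no verdict.
The state is a dict: "time": time; "qpos": joint angles; "qvel": joint speeds; "effort": joint torques, N m; "position": TCP position; "tool_rot": TCP orientation; "ft_force": force on the tool from outside, world axes, zero at the start; "moment": the same for the moment, N m; "opening": opening from 0.0 (shut) to 1.0 (fully open).
Only numpy, scipy, OpenCV 4.12 (cv2) and the standard library are available. Lean on these libraries where they do the work, as an engineer would, in place of code of your own. Each camera call takes 0.05 s, during which the arm holds its last target.

## Working session

There is one attempt and no reset: what is moved stays moved. The work goes in short steps, Python scripts to look and compute and a tool call to move; the robot and the scene stay as the last step left them, time stands still between calls to the robot, and variables do not carry over. Pictures are saved under pics/ and viewed, and the job is handed in when it is done.

Besides the shell and the picture viewer there is one more tool, called after "Request:" as name(argument=value, ...), one argument or row to a line, values as JSON. send_rows: Moves the arm, as the interface text tells. Its arguments: {"type":"object","properties":{"series":{"type":"string"},"squeeze":{"type":"number"}},"required":["series"]}

```bash
mkdir -p pics; ls
python3 - <<'E'
from workcell import ctrl,get_image,get_calibration
import cv2,json
print(ctrl.observe()); print(ctrl.grip_point_offset)
for n in ("scene","top","wrist"):
    c=get_calibration(n); print(n,c)
    im=get_image(n); cv2.imwrite(f"pics/{n}0.png",cv2.resize(im[:,:,::-1],(800,600),interpolation=cv2.INTER_CUBIC))
    cv2.imwrite(f"pics/{n}0_raw.png",im[:,:,::-1])
E
```

```text
pics
{'time': 0.0, 'qpos': array([-77.68336192,  21.99285131,   2.51203161,  91.64938311,
        -1.02695685,  66.53108636,  -2.86060849]), 'qvel': array([ 0.03220999,  0.04072703,  0.001886  ,  0.09075058,  0.04164107,
        0.02381511, -0.0251758 ]), 'effort': array([ 3.16403475e-04, -4.33477306e+01,  1.02473494e+00, -2.49503642e+01,
        1.05221968e-02,  1.13620207e-02, -9.13280587e-06]), 'position': array([199.71369543, 617.56666416, 229.87470246]), 'tool_rot': array([[ 3.07657802e-01,  9.51496820e-01, -6.91300523e-04],
       [ 9.51493438e-01, -3.07658554e-01, -2.53998567e-03],
       [-2.62947280e-03,  1.23678497e-04, -9.99996535e-01]]), 'ft_force': array([0.55173188, 0.09674866, 0.61918409]), 'moment': array([-0.04884698, -0.03170479,  0.02114434]), 'opening': 1.0031779269842847}
18.700000000000003
scene {'vertical_fov': 48.492264440791345, 'cx': 253.78346815237686, 'cy': 195.3181295534076, 'R': array([[-0.99851574,  0.05428069, -0.00446272],
       [ 0.05297063,  0.94881907, -0.31134624],
       [-0.01266578, -0.31112052, -0.95028606]]), 't': array([ 512.12744125,    1.39143366, 1354.32785542])}
top {'vertical_fov': 51.0232077280933, 'cx': 255.11627363602153, 'cy': 189.6494907944525, 'R': array([[ 0.00418445, -0.99998634,  0.00313362],
       [-0.98895384, -0.00460254, -0.14815238],
       [ 0.14816477, -0.00247907, -0.98895958]]), 't': array([ -10.7001755 ,  524.16512981, 1258.154343  ])}
wrist {'vertical_fov': 71.54858878960239, 'cx': 253.19035044835942, 'cy': 188.02407485720414, 'R': array([[ 0.30823325,  0.95130813, -0.00226001],
       [ 0.90824266, -0.29357123,  0.29817982],
       [ 0.28299741, -0.09396158, -0.95450704]]), 't': array([-648.8564181 ,  -37.49475836,  378.74818113])}
```

View pics/scene0.png

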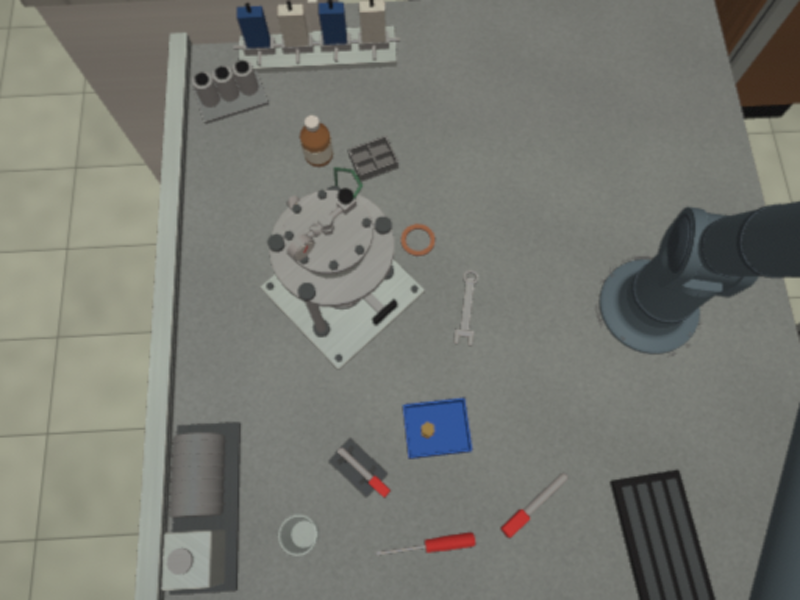

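View pics/top0.png

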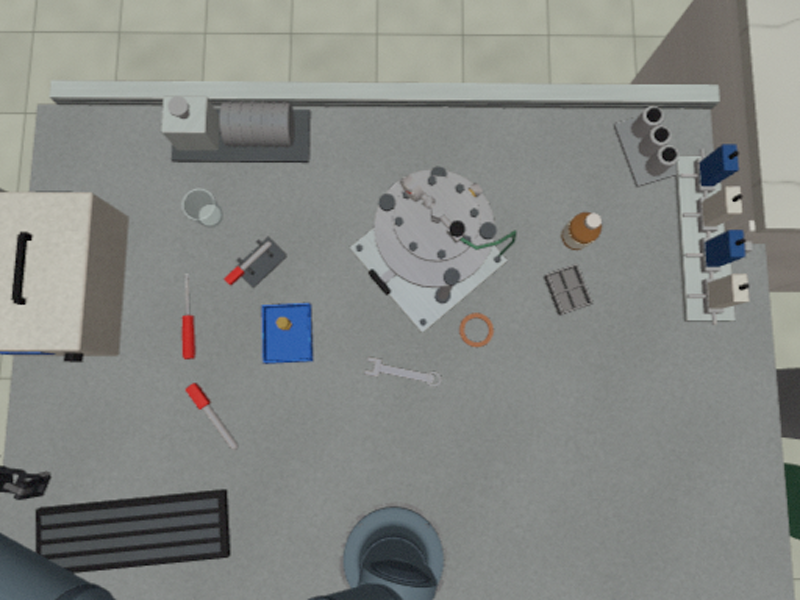

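View pics/wrist0.png

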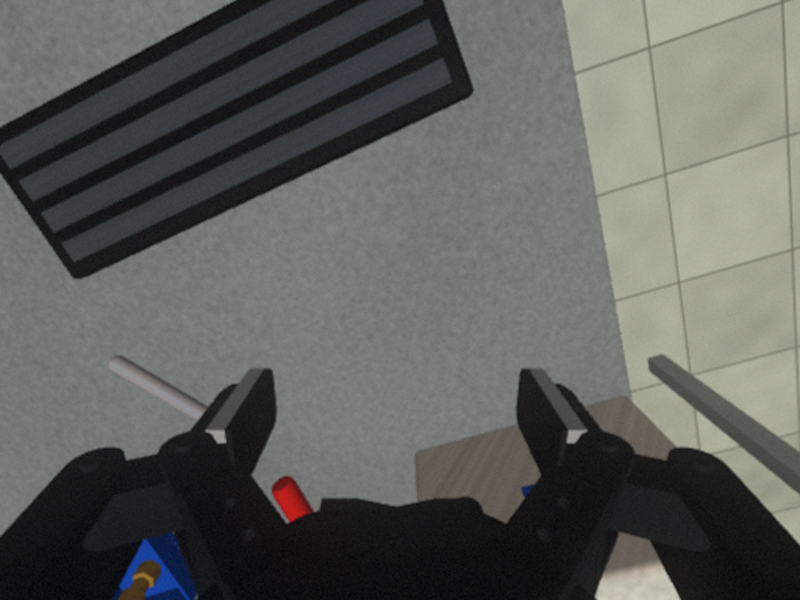

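```bash
cat > h.py <<'E'
import numpy as np,cv2
from workcell import ctrl,get_image,get_calibration
def K(c):
    f=192/np.tan(np.radians(c['vertical_fov']/2)); return np.array([[f,0,c['cx']],[0,f,c['cy']],[0,0,1]])
def proj(c,X):
    X=np.atleast_2d(X); p=(X@np.array(c['R']).T+c['t'])@K(c).T; return p[:,:2]/p[:,2:]
def ray(c,uv):
    R=np.array(c['R']); d=R.T@np.linalg.inv(K(c))@np.array([uv[0],uv[1],1.]); o=-R.T@np.array(c['t']); return o,d/np.linalg.norm(d)
def onz(c,uv,z):
    o,d=ray(c,uv); return o+d*(z-o[2])/d[2]
def tri(*cu):
    A=np.zeros((3,3));b=np.zeros(3)
    for c,u in cu:
        o,d=ray(c,u);P=np.eye(3)-np.outer(d,d);A+=P;b+=P@o
    X=np.linalg.solve(A,b); return X,[np.linalg.norm(proj(c,X)[0]-u) for c,u in cu]
def crop(im,x0,y0,w,h,s,fn):
    a=cv2.resize(im[y0:y0+h,x0:x0+w],None,fx=s,fy=s,interpolation=cv2.INTER_CUBIC)
    for x in range((x0+9)//10*10,x0+w,10):
        cv2.putText(a,str(x),((x-x0)*s,8),0,.3,(0,255,255),1) if x%20==0 else None; cv2.line(a,((x-x0)*s,10),((x-x0)*s,14),(0,255,255),1)
    for y in range((y0+9)//10*10,y0+h,10):
        cv2.putText(a,str(y),(0,(y-y0)*s+3),0,.3,(0,255,255),1) if y%20==0 else None; cv2.line(a,(20,(y-y0)*s),(24,(y-y0)*s),(0,255,255),1)
    cv2.imwrite(fn,a)
def snap(n,tag):
    c=get_calibration(n); im=get_image(n)[:,:,::-1].copy(); cv2.imwrite(f'pics/{n}{tag}.png',im); return c,im
E
python3 - <<'E'
from h import *
s=cv2.imread('pics/scene0_raw.png');t=cv2.imread('pics/top0_raw.png')
crop(s,160,110,120,130,6,'pics/c1.png');crop(t,215,100,120,115,6,'pics/c2.png')
crop(s,200,270,60,60,9,'pics/c3.png');crop(t,135,140,60,55,9,'pics/c4.png')
E
```

```text
(no output)
```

View pics/c1.png

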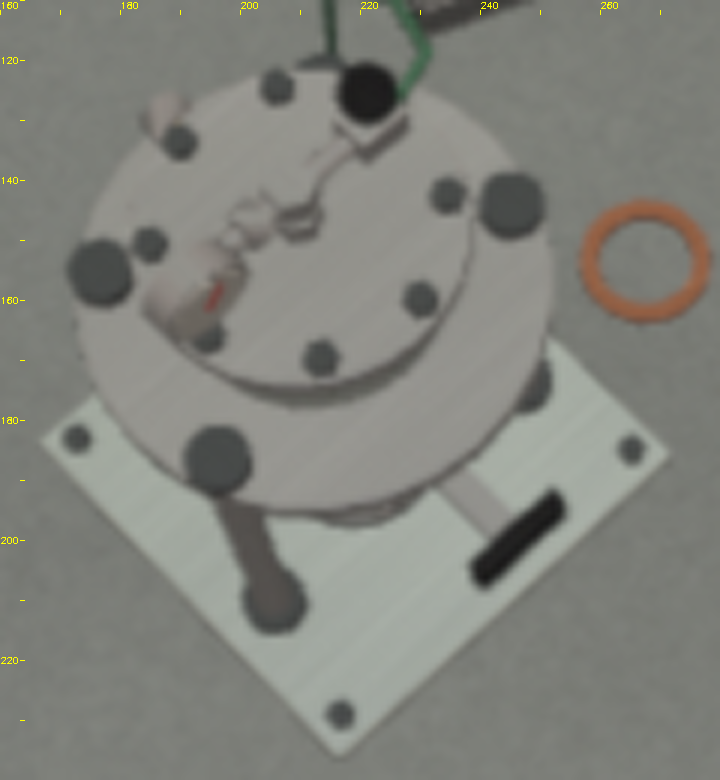

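View pics/c2.png

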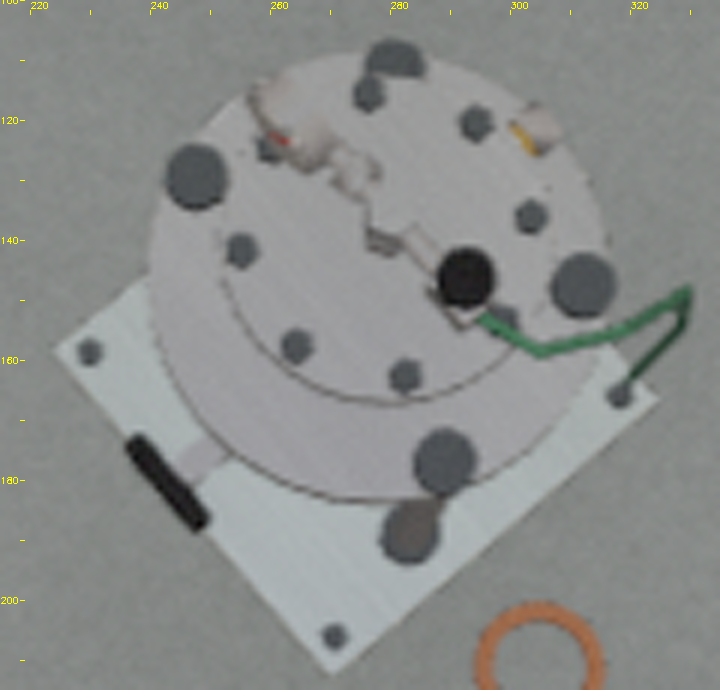

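View pics/c3.png

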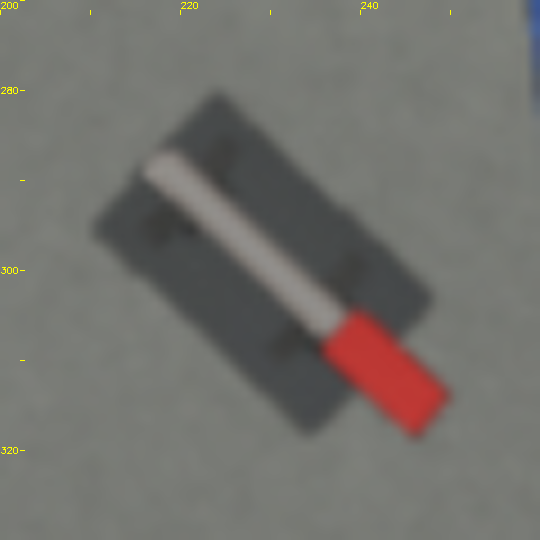

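View pics/c4.png

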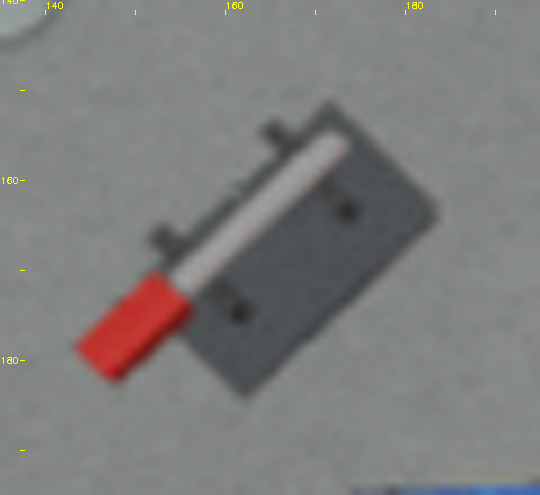

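Run:
```python
from h import *
from scipy.optimize import least_squares
S=get_calibration('scene');T=get_calibration('top')
cs=[(S,(167,183.3),(216.3,236),(271.7,185.5)),(T,(224.2,158),(270.3,212.3),(324.5,166.7))]
for c,*u in cs:
    P=[onz(c,x,12) for x in u]; print([p.round(1) for p in P],[np.linalg.norm(P[i]-P[i+1]).round(1) for i in (0,1)], 'ctr',((P[0]+P[2])/2).round(1))
# which yaw: left front loading
print('handle',tri((S,(246.3,199.8)),(T,(242.8,180.3))))
print('tip',tri((S,(217.2,287.8)),(T,(173.1,155.3))))
print('hc',tri((S,(242.9,311.6)),(T,(149.9,176.2))))
print('hend',tri((S,(248.1,316.3)),(T,(145.6,180.6))))
for n,c,a,b in(('S',S,(217.2,287.8),(242.9,311.6)),('T',T,(173.1,155.3),(149.9,176.2))):
    a=onz(c,a,60);b=onz(c,b,60);d=a-b;print(n,a.round(1),b.round(1),np.linalg.norm(d),np.degrees(np.arctan2(d[1],d[0])))
def corners(p):
    th=p[2];R=np.array([[np.cos(th),-np.sin(th)],[np.sin(th),np.cos(th)]])
    return lambda L: np.c_[(np.array(L)[:,:2]@R.T+p[:2]),np.array(L)[:,2]]
```

```text
[array([785.3, -81.7,  12. ]), array([633. ,  98.3,  12. ]), array([452.8, -55.7,  12. ])] [np.float64(235.8), np.float64(237.1)] ctr [619.1 -68.7  12. ]
[array([634.4,  95. ,  12. ]), array([453.7, -58.3,  12. ]), array([ 606.4, -238.7,   12. ])] [np.float64(236.9), np.float64(236.3)] ctr [620.4 -71.8  12. ]
handle (array([535.65496346,  28.91283092, 144.16243362]), [np.float64(0.27731847775000046), np.float64(0.26317408401516973)])
tip (array([632.42855311, 257.83720727,  50.86068566]), [np.float64(0.41768437636358935), np.float64(0.36901514978966937)])
hc (array([561.97312632, 327.83467825,  58.66131586]), [np.float64(0.43659130005470786), np.float64(0.38228289588521225)])
hend (array([548.03016921, 341.23150881,  57.27138599]), [np.float64(0.39396308684610337), np.float64(0.344414662580485)])
S [630.6 259.4  60. ] [560.9 328.4  60. ] 98.1675742552677 -44.728345401826026
T [631.4 255.5  60. ] [562.8 327.   60. ] 99.04068016168665 -46.213089334794
```

Run:
```python
from h import *
W=get_calibration('wrist');o=ctrl.observe()
R=o['tool_rot'];cp=-np.array(W['R']).T@W['t']
print('cam in tool',R.T@(cp-o['position']), (R.T@np.array(W['R']).T).round(3))
```

```text
cam in tool [   0.24989636  -76.75288661 -141.21599982] [[ 1.    -0.001 -0.   ]
 [ 0.001  0.955  0.298]
 [-0.    -0.298  0.955]]
```

Run:
```python
from h import *
S=get_calibration('scene');T=get_calibration('top');W=get_calibration('wrist')
k=1.5625
for u in ((127,220),(120,355),(95,195),(75,355)):
    for z in (0,200,400): print(u,z,onz(T,(u[0]/k,u[1]/k),z).round(0))
print('wrist', [onz(W,(u[0]/k,u[1]/k),0).round(0) for u in((415,455),(625,398),(640,590))])
print('scene bottom',onz(S,(300/k,600/k),0).round(0),onz(S,(500/k,600/k),0).round(0))
print('beaker',onz(T,(205/k,212/k),0),onz(S,(295/k,540/k),0)); print('tray',onz(T,(288/k,333/k),30))
for n,c,u in(('S',S,(437,428)),('T',T,(288,333))): print(n,onz(c,(u[0]/k,u[1]/k),15).round(0))
crop(cv2.imread('pics/wrist0_raw.png'),240,230,272,154,2,'pics/w0c.png')
```

```text
(127, 220) 0 [694. 580.   0.]
(127, 220) 200 [639. 491. 200.]
(127, 220) 400 [585. 403. 400.]
(120, 355) 0 [403. 574.  -0.]
(120, 355) 200 [392. 487. 200.]
(120, 355) 400 [382. 399. 400.]
(95, 195) 0 [750. 653.   0.]
(95, 195) 200 [687. 553. 200.]
(95, 195) 400 [623. 454. 400.]
(75, 355) 0 [403. 669.   0.]
(75, 355) 200 [392. 567. 200.]
(75, 355) 400 [381. 465. 400.]
wrist [array([414., 570.,  -0.]), array([414., 792.,   0.]), array([681., 770.,   0.])]
scene bottom [713. 512.   0.] [357. 531.   0.]
beaker [712.95045061 412.01987261   0.        ] [721.06799364 410.60894949   0.        ]
tray [448.15479852 219.03400485  30.        ]
S [448. 224.  15.]
T [450. 222.  15.]
```

View pics/w0c.png

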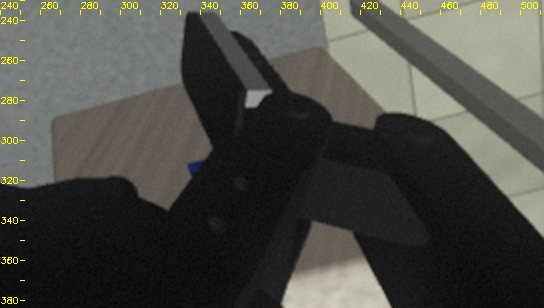

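```bash
cat >> h.py <<'E'
import json,os
from scipy.spatial.transform import Rotation as Ro
CFG=dict(cx=619.7,cy=-70.2,yaw=-49.4)
if os.path.exists('cfg.json'): CFG.update(json.load(open('cfg.json')))
def out(phi):
    a=np.radians(CFG['yaw']+180-phi); return np.array([np.cos(a),np.sin(a),0])
def Rt(o,tilt):
    t=np.radians(tilt); z=-o*np.sin(t)-np.array([0,0,1])*np.cos(t); x=np.array([o[1],-o[0],0]); return np.c_[x,np.cross(z,x),z]
def pose(r,phi,z,tilt,grasp=False):
    o=out(phi);R=Rt(o,tilt);p=np.array([CFG['cx'],CFG['cy'],0])+o*r+[0,0,z]
    return (p+R[:,2]*ctrl.grip_point_offset if grasp else p),R
def delta(p,R,base=None):
    s=base or ctrl.observe();p0=s['position'];R0=s['tool_rot']
    return np.r_[R0.T@(p-p0),Ro.from_matrix(R0.T@R).as_rotvec(degrees=True)]
def show(*d):
    for x in d: print(' '.join(f'{v:.1f}' for v in x))
def st():
    s=ctrl.observe(); print('t',round(s['time'],2),'p',s['position'].round(1),'f',s['ft_force'].round(1),'op',round(s['opening'],3),'q',s['qpos'].round(0))
E
python3 - <<'E'
from h import *
p,R=pose(175,0,165,45); print(p); show(delta(p,R));
E
```

```text
[505.81451198  62.67247878 165.        ]
-433.9 462.0 66.1 -43.8 -12.3 29.9
```

Request:
send_rows(
  series="-35 35 -10 -3 -1 2 0.5;-70 72 -15 -7 -2 5 1;-105 110 -15 -11 -3 8 1;-140 148 -10 -15 -4 11 1;-175 186 0 -19 -5 14 1;-210 224 10 -23 -6 16 1;-245 260 20 -27 -8 19 1;-280 298 30 -31 -9 22 1",
  squeeze=60,
)

```text
time: 1.15
position: [397.9, 259.2, 201.0]
tool_rot: [[0.659, 0.652, 0.374], [0.75, -0.542, -0.379], [-0.045, 0.531, -0.846]]
ft_force: [0.7, 0.5, -0.2]
opening: -0.005
```

Run:
```python
from h import *
st();p,R=pose(175,0,165,45); print(p); show(delta(p,R));
```

```text
t 1.15 p [397.9 259.2 201. ] f [ 0.7  0.5 -0.2] op -0.005 q [-74.   8.  16. 120.  33.  64. -26.]
[505.81451198  62.67247878 165.        ]
-74.7 157.7 145.3 -12.7 -3.0 7.9
```

Request:
send_rows(
  series="-18 40 35 -3 -1 2 1;-37 80 70 -7 -2 4 1;-56 118 108 -10 -2 6 1;-70 148 136 -12 -3 8 1;-74.7 157.7 145.3 -12.7 -3 7.9 1;-74.7 157.7 145.3 -12.7 -3 7.9 1",
)

```text
time: 1.9
position: [505.1, 63.6, 164.7]
tool_rot: [[0.758, 0.463, 0.459], [0.652, -0.537, -0.536], [-0.001, 0.705, -0.709]]
ft_force: [-0.6, 0.1, 0.5]
opening: -0.002
```

Run:
```python
from h import *
st();c,im=snap('wrist','1');cv2.imwrite('pics/w1b.png',cv2.resize(im,(800,600),interpolation=cv2.INTER_CUBIC))
```

```text
t 1.9 p [505.1  63.6 164.7] f [-0.6  0.1  0.5] op -0.002 q [-64.  12.  27. 129.  54.  52. -36.]
```

View pics/w1b.png

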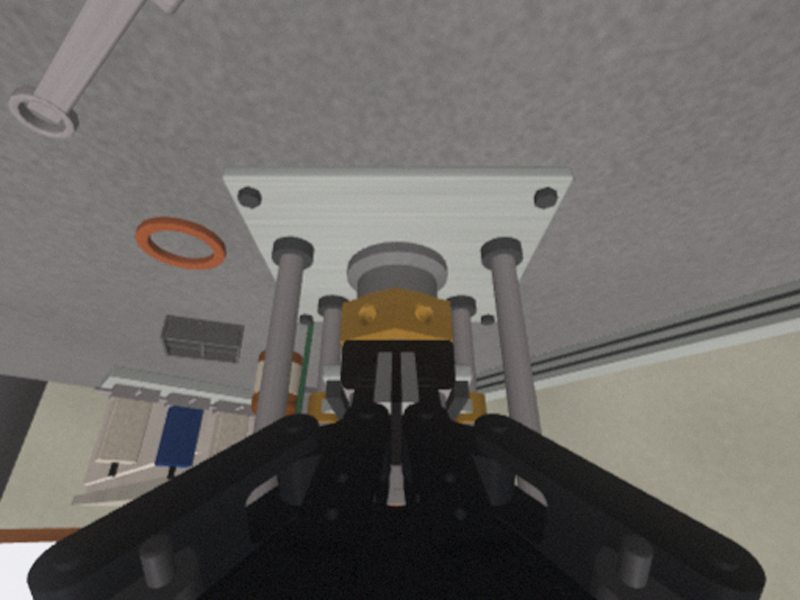

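Run:
```python
from h import *
im=cv2.imread('pics/wrist1.png')
crop(im,135,100,130,120,6,'pics/c5.png');crop(im,255,100,130,120,6,'pics/c6.png');crop(im,210,150,90,75,8,'pics/c7.png')
```

```text
(no output)
```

View pics/c5.png

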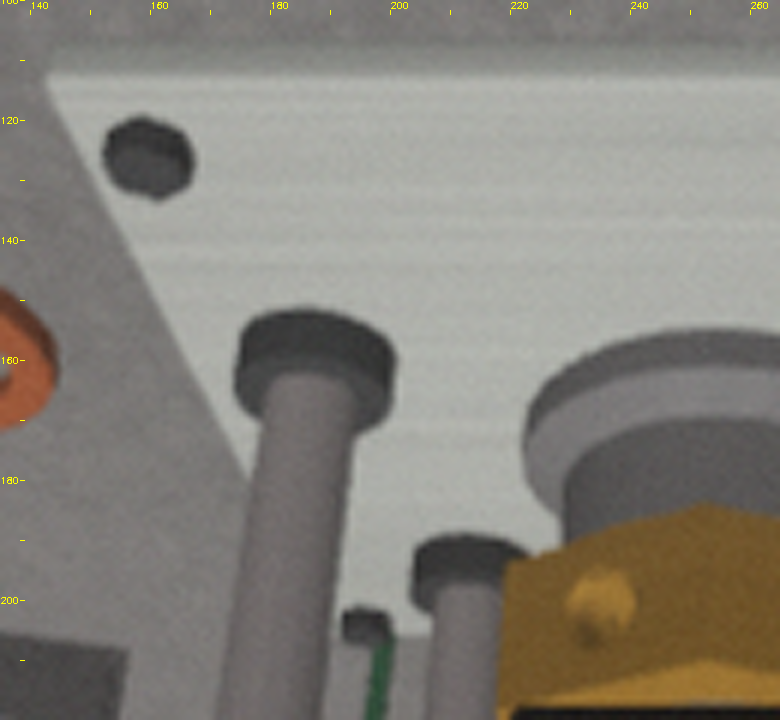

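View pics/c6.png

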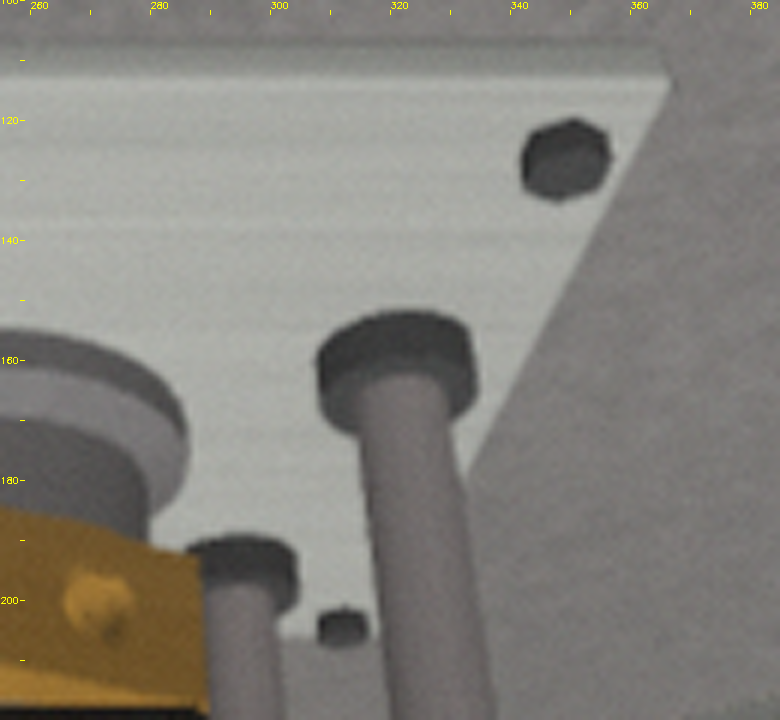

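View pics/c7.png

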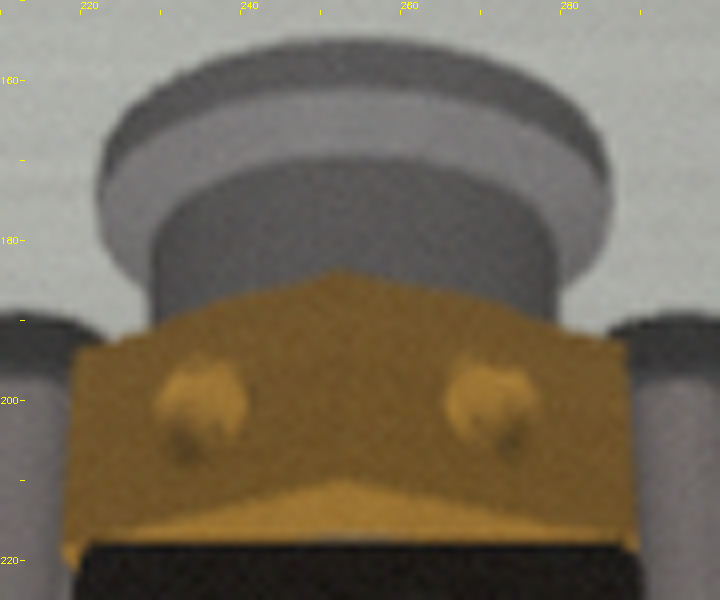

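```bash
cat > fit1.py <<'E'
from h import *
from scipy.optimize import least_squares
S=get_calibration('scene');T=get_calibration('top');W=get_calibration('wrist')
s=ctrl.observe();print('TCP proj',proj(W,s['position']), 'handle', )
B=[(-120,120,12),(-120,-120,12),(120,120,12),(120,-120,12)]
obs=[(W,(143,113.3),1,0,2),(W,(366.7,113.7),0,0,2)]
obs2=[(S,(167,183.3),2),(S,(216.3,236),0),(S,(271.7,185.5),1),(T,(224.2,158),0),(T,(270.3,212.3),1),(T,(324.5,166.7),3)]
def f(p,full=False,useST=True,useW=True):
    cx,cy,yaw,th=p
    a=np.radians(yaw);R=np.array([[np.cos(a),-np.sin(a),0],[np.sin(a),np.cos(a),0],[0,0,1]])
    Wd=lambda q:R@np.array(q,float)+[cx,cy,0]
    def hol(phi,r,z): b=np.radians(180-phi); return Wd((r*np.cos(b),r*np.sin(b),z))
    r=[]
    if useW:
        for c,u,i,_,_ in obs: r.append((proj(c,Wd(B[i]))[0]-u))
        # +phi clockwise: from -x to +y side
        for u,ph,rr,z in (((235.1,201.2),th-60,44,75),((271.5,201),th,44,75),((252.5,183.8),th-30,50.8,58),((252.8,210.2),th-30,50.8,92)):
            r.append(proj(W,hol(ph,rr,z))[0]-u)
    if useST:
        for c,u,i in obs2: r.append((proj(c,Wd(B[i]))[0]-u))
    r=np.array(r)
    return r if full else r.ravel()
for a,b in((1,0),(0,1),(1,1)):
    if a==0: q=least_squares(lambda p:f([*p,30],useST=True,useW=False),[620,-70,-49.4]); print('ST',q.x)
    else:
        q=least_squares(f,[620,-70,-49.4,30],kwargs=dict(useST=bool(b)),loss='soft_l1'); print(a,b,q.x.round(2));print(f(q.x,True,bool(b)).round(1).tolist())
E
python3 fit1.py
```

```text
TCP proj [[253.31220722 241.54260043]] handle
1 0 [620.61 -66.63 -49.37  27.76]
[[-3.0, 0.2], [2.7, 0.2], [-0.1, 0.5], [-0.1, 0.2], [0.3, 0.3], [-0.1, 0.1]]
ST [620.23193057 -70.70050119 -49.52570577]
1 1 [619.84 -68.22 -49.46  29.68]
[[-4.2, 0.6], [1.0, 0.9], [-0.4, 0.5], [-0.4, 0.7], [0.4, 0.5], [0.1, 0.4], [-1.2, 0.1], [0.0, 0.8], [0.7, 0.2], [-1.8, 0.4], [-1.0, 0.9], [-0.4, -0.1]]
```

```bash
sed -i 's/B=\[.*/B=[(-118.3,118.3,12),(-118.3,-118.3,12),(118.3,118.3,12),(118.3,-118.3,12)]/' fit1.py; python3 fit1.py
python3 - <<'E'
from h import *
W=get_calibration('wrist');s=ctrl.observe()
for y in(-11,0): print(proj(W,s['position']+s['tool_rot']@[0,y,0]))
E
```

```text
TCP proj [[253.31220722 241.54260043]] handle
1 0 [619.96 -65.68 -49.38  27.59]
[[-1.1, 0.6], [1.0, 0.6], [-0.1, 0.2], [-0.0, -0.2], [0.3, -0.2], [-0.1, -0.2]]
ST [619.8667469  -70.18521106 -49.51865696]
1 1 [619.78 -66.92 -49.61  28.54]
[[-1.4, 0.8], [0.1, 1.5], [-0.3, 0.3], [-0.2, 0.2], [0.3, 0.1], [0.0, 0.0], [-0.4, 0.4], [-0.0, 0.5], [-0.0, 0.7], [-1.5, 0.3], [-1.5, 0.2], [-1.5, 0.0]]
[[253.31242629 224.66294262]]
[[253.31220722 241.54260043]]
```

Request:
send_rows(
  series="0 -4 15 0 0 0 1;0 -7.6 30 0 0 0 1;0 -1 37 0 0 0 1;0 6 44 0 0 0 1;0 12 50 0 0 0 1;0 18 56 0 0 0 1;0 22 60 0 0 0 1;0 24 62 0 0 0 1",
)

```text
time: 2.95
position: [545.4, 17.7, 138.2]
tool_rot: [[0.758, 0.462, 0.46], [0.652, -0.537, -0.535], [-0.0, 0.706, -0.708]]
ft_force: [-1.3, 1.0, 1.1]
opening: 0.003
```

Run:
```python
from h import *
st();c,im=snap('wrist','2');cv2.imwrite('pics/w2b.png',cv2.resize(im[120:320,130:400],None,fx=2.9,fy=2.9,interpolation=cv2.INTER_CUBIC))
o=out(0);print('r',(ctrl.observe()['position']-[CFG['cx'],CFG['cy'],0])@o)
```

```text
t 2.95 p [545.4  17.7 138.2] f [-1.3  1.   1.1] op 0.003 q [-58.  18.  30. 129.  58.  43. -36.]
r 114.83663772618432
```

View pics/w2b.png

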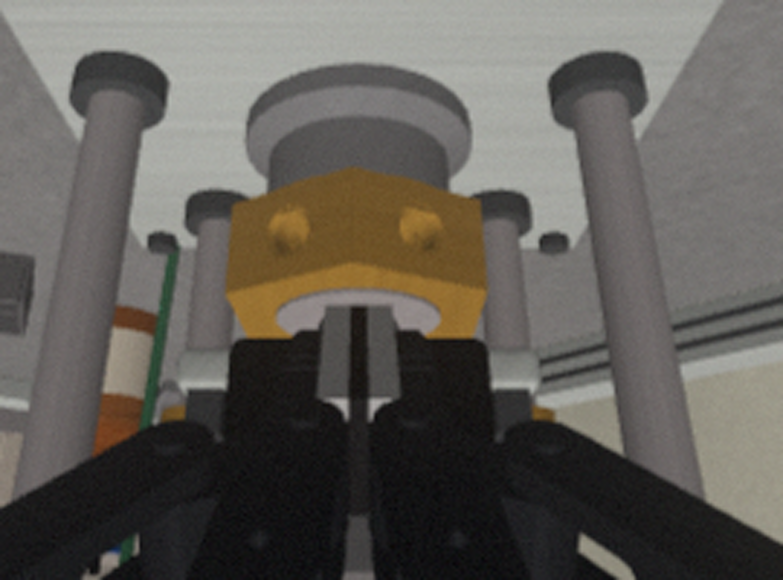

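Request:
send_rows(
  series="0 1.4 1.4 0 0 0 1;0 2.8 2.8 0 0 0 1;0 4.2 4.2 0 0 0 1;0 5 5 0 0 0 1",
)

```text
time: 3.5
position: [549.5, 12.2, 137.9]
tool_rot: [[0.758, 0.462, 0.46], [0.652, -0.537, -0.536], [-0.001, 0.706, -0.708]]
ft_force: [-1.1, 1.3, 1.2]
opening: 0.003
```

Request:
send_rows(
  series="0 1 1 0 0 0 1;0 2 2 0 0 0 1;0 3 3 0 0 0 1;0 3 3 0 0 0 1",
)

```text
time: 4.0
position: [551.7, 9.8, 137.7]
tool_rot: [[0.758, 0.463, 0.459], [0.652, -0.537, -0.535], [-0.001, 0.705, -0.709]]
ft_force: [-4.8, 3.8, 4.5]
opening: -0.003
```

Request:
send_rows(
  series="0 1 1 0 0 0 1;0 2 2 0 0 0 1;0 2 2 0 0 0 1",
)

```text
time: 4.38
position: [552.0, 9.8, 137.2]
tool_rot: [[0.757, 0.465, 0.459], [0.653, -0.537, -0.534], [-0.002, 0.704, -0.71]]
ft_force: [-15.8, 10.0, 13.5]
opening: 0.001
```

Run:
```python
from h import *
st()
o=out(0);print('r',(ctrl.observe()['position']-[CFG['cx'],CFG['cy'],0])@o)
c,im=snap('wrist','3');cv2.imwrite('pics/w3b.png',cv2.resize(im[120:320,130:400],None,fx=2.9,fy=2.9,interpolation=cv2.INTER_CUBIC))
```

```text
t 4.38 p [552.    9.8 137.2] f [-15.8  10.   13.5] op 0.001 q [-57.  18.  31. 128.  58.  42. -35.]
r 104.78920621506946
```

View pics/w3b.png

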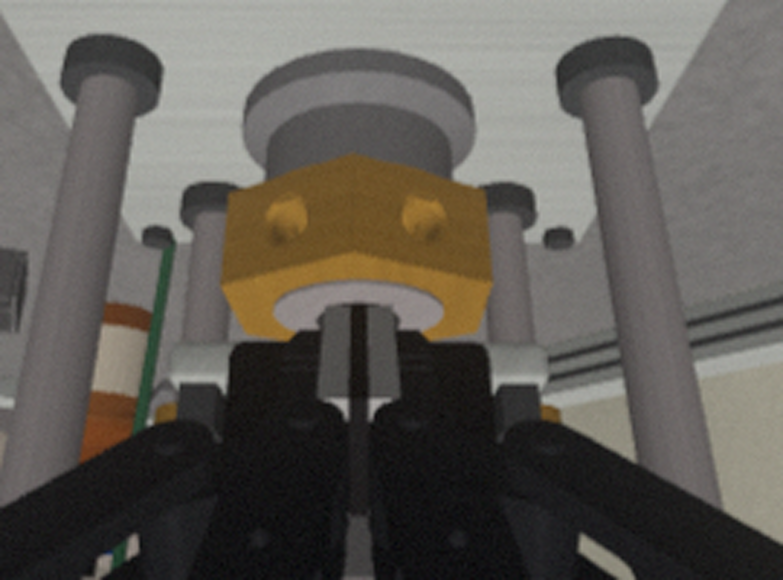

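Run:
```python
from h import *
import h
hc=np.array([561.9,327.7,60]);a=np.radians(-45.5);d=np.array([np.cos(a),np.sin(a),0])
R=Rt(-d,45);g=hc-5*d
p=g+R[:,2]*18.7
s=ctrl.observe()
p0=p-R[:,2]*110
print(p,p0);show(delta(p0,R))
```

```text
[567.66350455 321.83501516  46.77710319] [513.14555824 377.31288038 124.55884912]
210.6 -224.3 -205.1 -0.3 2.7 -2.6
```

Request:
send_rows(
  series="0 -15 -50 0 0 0 1;30 -35 -95 0 0 0 1;70 -70 -135 0 0 0 0.8;110 -110 -170 0 0 -1 0.5;150 -155 -190 0 1 -2 0.5;190 -200 -200 0 2 -2.6 0.5;210.6 -224 -205 -0.3 2.7 -2.6 0.5;210.6 -224 -205 -0.3 2.7 -2.6 0.5",
)

```text
time: 5.42
position: [514.4, 378.2, 122.3]
tool_rot: [[0.71, 0.498, 0.498], [0.704, -0.5, -0.504], [-0.001, 0.709, -0.706]]
ft_force: [1.1, -0.3, -0.9]
opening: 0.5
```

Run:
```python
from h import *
st();c,im=snap('wrist','4');cv2.imwrite('pics/w4b.png',cv2.resize(im,(800,600),interpolation=cv2.INTER_CUBIC))
crop(im,200,130,110,90,7,'pics/c8.png')
```

```text
t 5.42 p [514.4 378.2 122.3] f [ 1.1 -0.3 -0.9] op 0.5 q [-73.  36.  17. 100.  38.  64. -37.]
```

View pics/w4b.png

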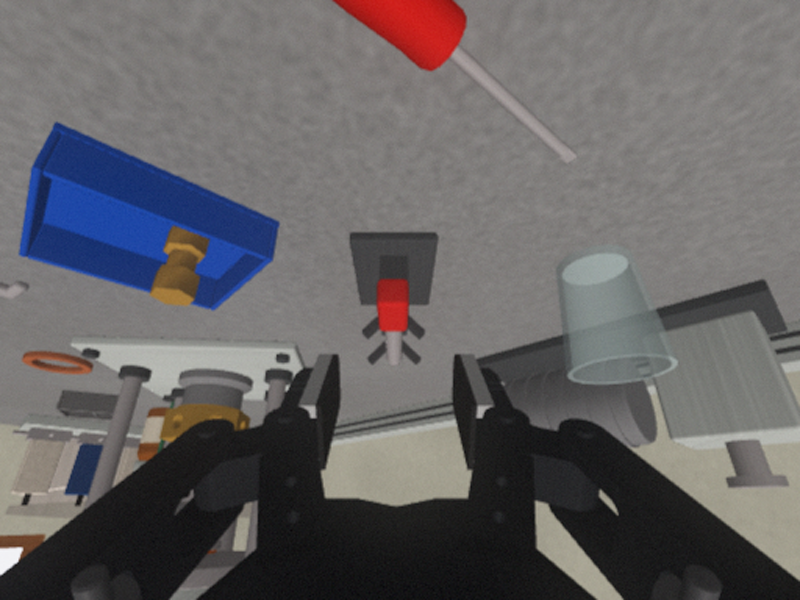

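View pics/c8.png

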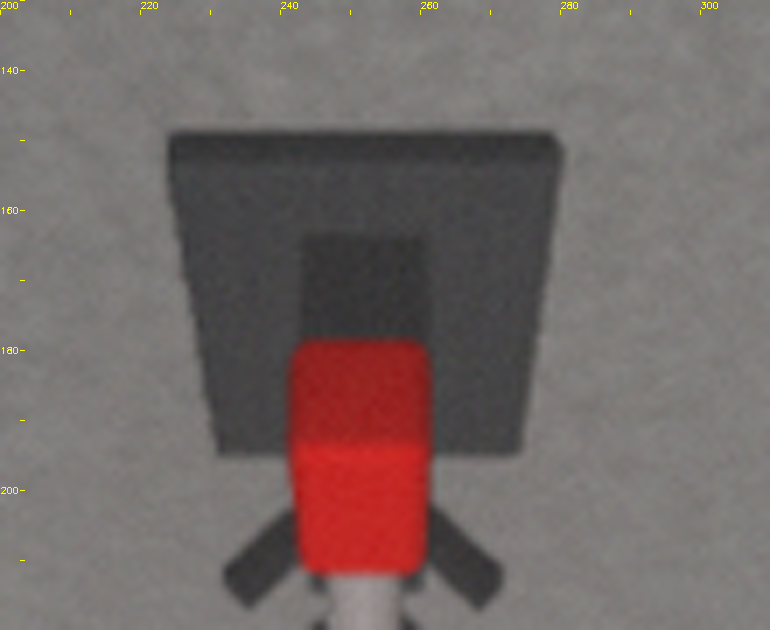

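Run:
```python
from h import *
W=get_calibration('wrist');s=ctrl.observe()
hc=np.array([561.9,327.7,60]);a=np.radians(-45.5);d=np.array([np.cos(a),np.sin(a),0])
print('rear',proj(W,hc-20*d),'tip',proj(W,hc+100*d),'front top edge',proj(W,hc+20*d+[0,0,9]),'rear top',proj(W,hc-20*d+[0,0,9]), 'rear bottom',proj(W,hc-20*d-[0,0,9]))
# measured: rear top centre (252,193.3)?, rear bottom(251.4,179), front top (252,211.5)
A=np.array(s['tool_rot'])
print('hc in tool',A.T@(hc-s['position']))
# lateral measured
for u,q in(((251.4,186.1),hc-20*d),((252,193.3),hc-20*d+[0,0,9]),((252.1,211.5),hc+20*d+[0,0,9])):
    dep=(np.array(W['R'])@q+W['t'])[2]; print((np.array(u)-proj(W,q)[0])*dep/K(W)[0,0],dep)
```

```text
rear [[253.10234514 184.09388418]] tip [[253.09852753 229.1888494 ]] front top edge [[253.08167076 211.56988877]] rear top [[253.08030698 193.481488  ]] rear bottom [[253.12360065 175.03966707]]
hc in tool [-0.20081371  1.45688524 92.06219419]
[-1.46421162  1.72548917] 229.19165190291127
[-0.91238999 -0.1532785 ] 225.0483815711225
[-0.9599023 -0.068339 ] 260.5575966844556
```

Request:
send_rows(
  series="-1.4 -2 35 0 0 0 0.5;-1.4 -2 70 0 0 0 0.5;-1.4 -2 95 0 0 0 0.5;-1.4 -2 107 0 0 0 0.5;-1.4 -2 107 0 0 0 0.5",
  squeeze=70,
)

```text
time: 6.1
position: [567.8, 318.1, 48.6]
tool_rot: [[0.716, 0.492, 0.496], [0.698, -0.504, -0.509], [-0.0, 0.71, -0.704]]
ft_force: [-0.0, 0.1, 0.4]
opening: 0.497
```

Run:
```python
from h import *
st();c,im=snap('wrist','5');cv2.imwrite('pics/w5b.png',cv2.resize(im,(800,600),interpolation=cv2.INTER_CUBIC))
```

```text
t 6.1 p [567.8 318.1  48.6] f [-0.   0.1  0.4] op 0.497 q [-68.  42.  19. 102.  41.  53. -39.]
```

View pics/w5b.png

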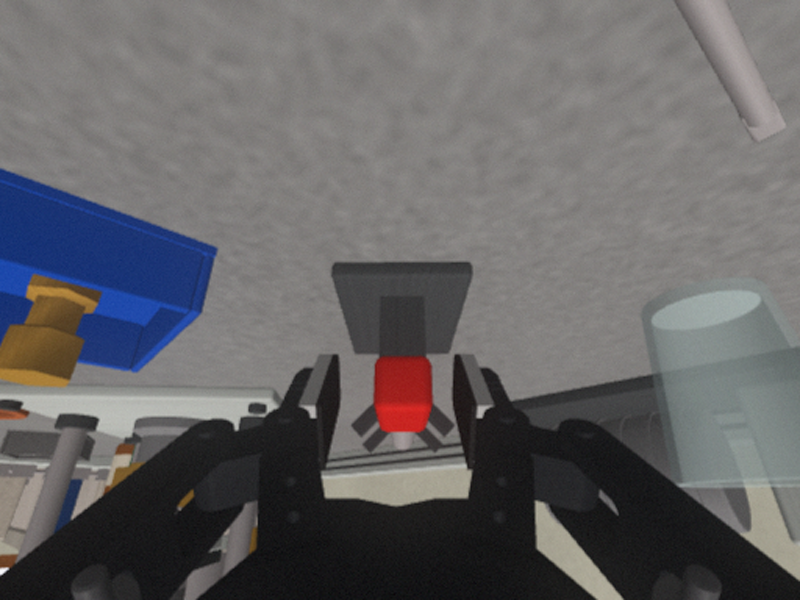

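Run:
```python
from h import *
hc=np.array([561.9,327.7,60]);a=np.radians(-45.5);d=np.array([np.cos(a),np.sin(a),0])
R=Rt(-d,45);p=hc-5*d+R[:,2]*18.7
st();show(delta(p,R));W=get_calibration('wrist');print(proj(W,hc-20*d),proj(W,hc-20*d+[0,0,9]),proj(W,hc+20*d+[0,0,9]))
```

```text
t 6.15 p [567.5 320.   48.9] f [ 0.   0.7 -0.3] op 0.498 q [-68.  42.  19. 102.  41.  53. -39.]
1.4 -2.4 0.6 0.2 0.0 -0.1
[[256.09002492 246.94131161]] [[256.20270317 266.20105897]] [[255.68928945 279.68749875]]
```

Request:
send_rows(
  series="2 -2 1 0 0 0 0.5;2 -2 1 0 0 0 0.6;2 -2 1 0 0 0 1;2 -2 1 0 0 0 1;2 -2 1 0 0 0 1;2 -2 1 0 0 0 1",
  squeeze=80,
)

```text
time: 6.9
position: [567.7, 322.5, 46.1]
tool_rot: [[0.714, 0.493, 0.497], [0.7, -0.503, -0.506], [0.0, 0.709, -0.705]]
ft_force: [-4.4, 1.0, 3.1]
opening: 0.199
```

Run:
```python
from h import *
st();c,im=snap('wrist','6');crop(im,190,200,130,90,6,'pics/c9.png')
```

```text
t 6.9 p [567.7 322.5  46.1] f [-4.4  1.   3.1] op 0.199 q [-68.  42.  19. 102.  41.  53. -39.]
```

View pics/c9.png

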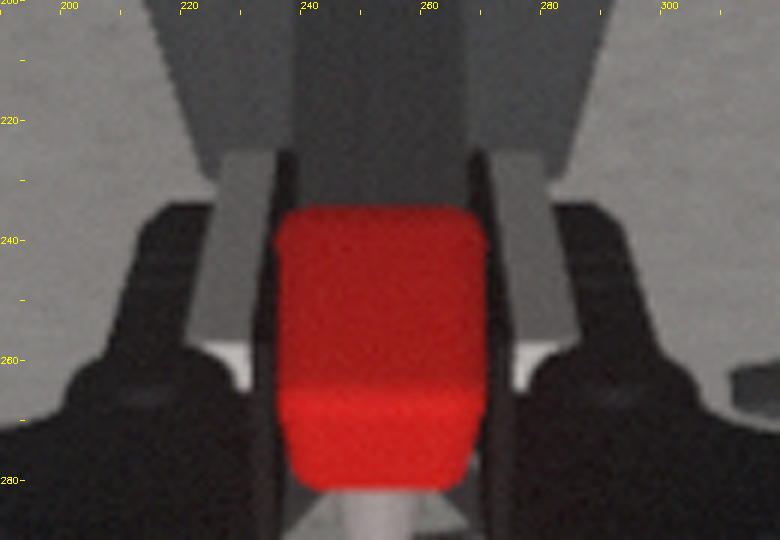

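Run:
```python
from h import *
json.dump(dict(cx=620.2,cy=-69,yaw=-49.4),open('cfg.json','w'));CFG.update(json.load(open('cfg.json')))
s=ctrl.observe();json.dump(dict(p=s['position'].tolist(),R=s['tool_rot'].tolist()),open('grasp.json','w'))
W=get_calibration('wrist')
hc=np.array([561.9,327.7,60]);a=np.radians(-45.5);d=np.array([np.cos(a),np.sin(a),0]);R=s['tool_rot']
print('rel hc',R.T@(hc-s['position']),'d',R.T@d)
print(proj(W,hc-20*d+[0,0,9]),proj(W,hc-20*d-[0,0,9]),proj(W,hc+20*d+[0,0,9]))
p,Rr=pose(165,-32,75,45,True)
p2=p+[0,0,90];show(delta(p2,Rr));show(R.T@[0,0,90])
p3,R3=pose(250,-16,170,45,True);print(p3,p2);show(delta(p3,R3))
```

```text
rel hc [ -0.53398082   4.29952289 -15.32348211] d [0.00097148 0.70482973 0.70937585]
[[252.01245367 272.937911  ]] [[252.0903286  235.27901247]] [[252.37859998 284.91805901]]
-308.3 203.5 54.9 0.2 19.9 -19.9
0.0 63.8 -63.4
[422.52714133  61.341235   156.77710319] [475.36816719 -23.61245482 151.77710319]
-286.5 138.3 -17.9 0.2 8.6 -8.6
```

Request:
send_rows(
  series="0 7 -7 0 0 0 1;0 35 -35 0 0 0 1;-30 74 -70 0 1 -1 1;-80 95 -70 0 2 -2 1;-130 110 -60 0 4 -4 1;-180 125 -45 0 6 -6 1;-235 135 -30 0 8 -8 1;-275 150 -10 0 10 -10 1",
)

```text
time: 7.95
position: [444.1, 80.8, 156.9]
tool_rot: [[0.546, 0.599, 0.586], [0.838, -0.386, -0.386], [-0.005, 0.702, -0.712]]
ft_force: [1.1, 0.1, -0.7]
opening: 0.198
```

Run:
```python
from h import *
st()
p,Rr=pose(165,-32,75,45,True)
p[2]=61.1;show(delta(p+[0,0,70],Rr));show(delta(p,Rr))
```

```text
t 7.95 p [444.1  80.8 156.9] f [ 1.1  0.1 -0.7] op 0.198 q [-58.   2.  12. 141.  64.  49. -39.]
-70.2 40.9 77.0 -0.5 11.3 -10.9
-69.9 -8.2 126.9 -0.5 11.3 -10.9
```

Run:
```python
from h import *
for r in (225,190,165):
    p,Rr=pose(r,-32,75,45,True); p[2]=61.1;print(p);show(delta(p,Rr))
```

```text
[418.11374748  -5.67000728  61.1       ]
-86.1 -49.4 86.4 -0.5 11.3 -10.9
[451.51215898 -16.13643501  61.1       ]
-76.6 -25.4 110.0 -0.5 11.3 -10.9
[475.36816719 -23.61245482  61.1       ]
-69.9 -8.2 126.9 -0.5 11.3 -10.9
```

Request:
send_rows(
  series="-30 -8 30 0 4 -4 1;-55 -16 65 -0.3 8 -8 1;-70 -21 90 -0.5 11 -10.9 1;-76.6 -25.4 110 -0.5 11.3 -10.9 1;-76.6 -25.4 110 -0.5 11.3 -10.9 1;-76.6 -25.4 110 -0.5 11.3 -10.9 1",
)

```text
time: 8.7
position: [437.5, -6.6, 34.8]
tool_rot: [[0.278, 0.8, 0.532], [0.892, -0.008, -0.452], [-0.357, 0.6, -0.716]]
ft_force: [-1.0, 1.5, -3.9]
opening: 0.195
```

Run:
```python
from h import *
st();p,Rr=pose(190,-32,75,45,True); p[2]=61.1;show(delta(p,Rr))
c,im=snap('wrist','7');cv2.imwrite('pics/w7b.png',cv2.resize(im,(800,600),interpolation=cv2.INTER_CUBIC))
crop(im,190,220,130,100,6,'pics/c10.png'); np.save('w7.npy',np.array([c],dtype=object),allow_pickle=True)
```

```text
t 8.7 p [437.5  -6.6  34.8] f [-1.   1.5 -3.9] op 0.195 q [ 27.  41. -63. 143. 100.  75. -32.]
-14.0 27.1 -7.1 -4.9 15.4 14.2
```

View pics/w7b.png

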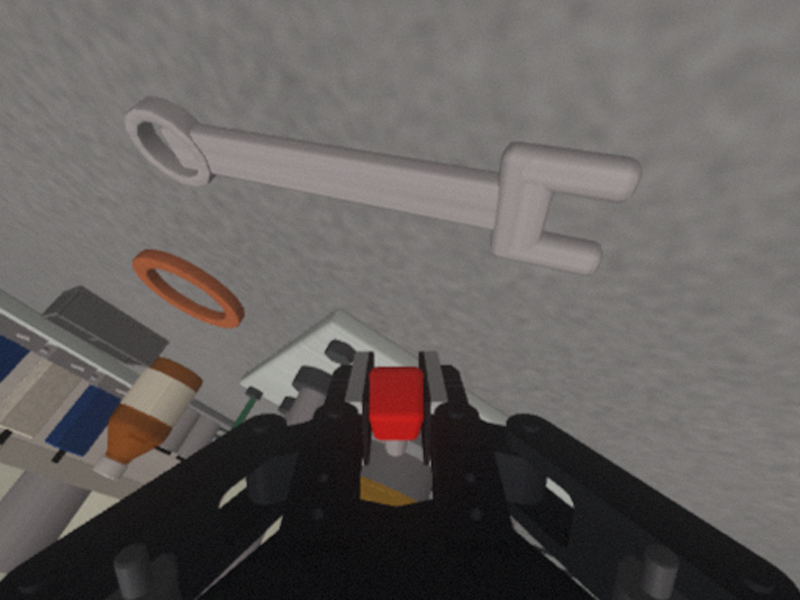

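View pics/c10.png

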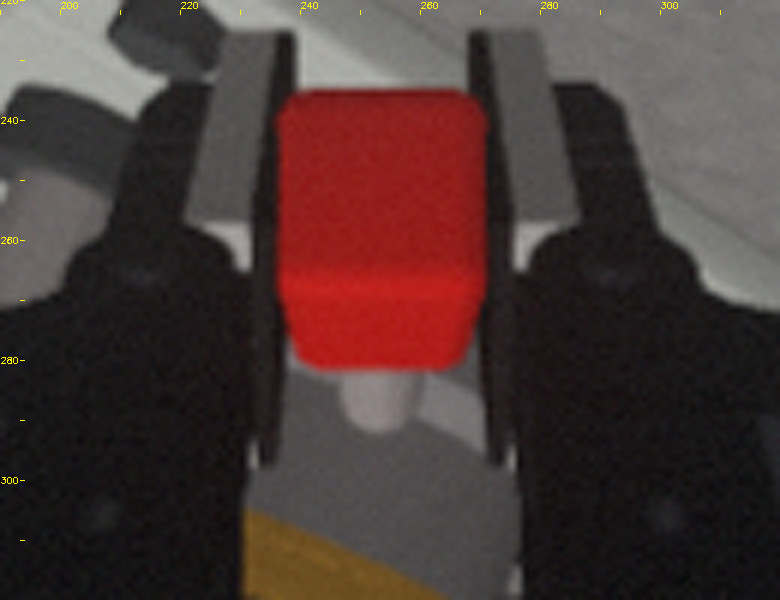

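```bash
cat > kin.py <<'E'
from h import *
from scipy.optimize import least_squares
D=[((199.7,617.6,229.9),(0,0,-1),91.65),((397.9,259.2,201),(.374,-.379,-.846),120),((505.1,63.6,164.7),(.459,-.536,-.709),129),((545.4,17.7,138.2),(.46,-.535,-.708),129),((552,9.8,137.2),(.459,-.534,-.71),128),((514.4,378.2,122.3),(.498,-.504,-.706),100),((567.5,320,48.9),(.496,-.509,-.704),102),((444.1,80.8,156.9),(.586,-.386,-.712),141),((437.5,-6.6,34.8),(.532,-.452,-.716),143)]
P=np.array([d[0] for d in D]);Z=np.array([d[1] for d in D]);Q=np.array([d[2] for d in D])
def dist(x,P,Z): return np.linalg.norm(P-x[1]*Z-[0,0,x[0]],axis=1)
def q4(x,P,Z):
    d=dist(x,P,Z);return np.degrees(np.arccos(np.clip((d**2-x[2]**2-x[3]**2)/(2*x[2]*x[3]),-1,1)))
f=lambda x:q4(x,P,Z)-Q
for x0 in ([330,300,400,400],[300,250,350,350],[360,350,420,400]):
    q=least_squares(f,x0,loss='soft_l1',x_scale=[50]*4);print(q.x.round(1),q.fun.round(1))
if __name__=='__main__':
    x=q.x
    for tilt in (30,45):
      for phi in (-45,-32,-15,0,15,30,45):
        print(tilt,phi,[q4(x,*(lambda pr:(pr[0][None],pr[1][:,2][None]))(pose(r,phi,75,tilt,True)))[0].round(0) for r in(190,165,145,123)])
E
python3 kin.py
```

```text
[313.4 336.9 503.9 503.9] [ 0.9  0.1 -0.3 -1.1 -0.4 -0.3 -0.1  0.2  2.5]
[313.4 336.9 503.9 503.9] [ 0.9  0.1 -0.3 -1.1 -0.4 -0.3 -0.1  0.2  2.5]
[313.4 336.9 503.9 503.9] [ 0.9  0.1 -0.3 -1.1 -0.4 -0.3 -0.1  0.2  2.5]
30 -45 [np.float64(148.0), np.float64(145.0), np.float64(143.0), np.float64(140.0)]
30 -32 [np.float64(146.0), np.float64(144.0), np.float64(141.0), np.float64(139.0)]
30 -15 [np.float64(138.0), np.float64(137.0), np.float64(135.0), np.float64(133.0)]
30 0 [np.float64(128.0), np.float64(127.0), np.float64(126.0), np.float64(125.0)]
30 15 [np.float64(116.0), np.float64(116.0), np.float64(116.0), np.float64(116.0)]
30 30 [np.float64(104.0), np.float64(105.0), np.float64(105.0), np.float64(106.0)]
30 45 [np.float64(91.0), np.float64(93.0), np.float64(94.0), np.float64(96.0)]
45 -45 [np.float64(156.0), np.float64(153.0), np.float64(151.0), np.float64(148.0)]
45 -32 [np.float64(153.0), np.float64(151.0), np.float64(149.0), np.float64(146.0)]
45 -15 [np.float64(143.0), np.float64(141.0), np.float64(140.0), np.float64(139.0)]
45 0 [np.float64(130.0), np.float64(129.0), np.float64(129.0), np.float64(128.0)]
45 15 [np.float64(116.0), np.float64(116.0), np.float64(116.0), np.float64(117.0)]
45 30 [np.float64(101.0), np.float64(102.0), np.float64(103.0), np.float64(104.0)]
45 45 [np.float64(86.0), np.float64(88.0), np.float64(90.0), np.float64(91.0)]
```

Run:
```python
from h import *
p,R=pose(200,0,150,45,True);print(p)
show(delta(p,R))
pr,Rr=pose(190,-32,75,45,True); pr[2]=61.1
show(delta(p,R,dict(position=pr,tool_rot=Rr)))
```

```text
[498.65027687  72.81449532 136.77710319]
57.2 109.4 -81.5 0.5 -6.0 36.4
99.0 66.5 -40.5 0.0 -22.6 22.6
```

Request:
send_rows(
  series="20 15 -25 0 -5 5 1;45 32 -35 0 -10 10 1;70 50 -40 0 -16 16 1;99 66 -40 0 -22 22 1;99 66 -40 0 -22.6 22.6 1;99 66 -40 0 -22.6 22.6 1",
)

```text
time: 9.5
position: [496.7, 99.9, 68.3]
tool_rot: [[0.734, 0.594, 0.329], [0.584, -0.304, -0.753], [-0.347, 0.745, -0.569]]
ft_force: [-0.4, -0.6, -1.8]
opening: 0.194
```

Run:
```python
from h import *
st();p,R=pose(200,0,150,45,True);print(p);show(delta(p,R))
```

```text
t 9.5 p [496.7  99.9  68.3] f [-0.4 -0.6 -1.8] op 0.194 q [  1.  52. -56. 115.  80. 101. -48.]
[498.65027687  72.81449532 136.77710319]
-38.1 60.4 -18.0 7.2 15.0 13.9
```

Request:
send_rows(
  series="-10 25 -25 2 4 3 1;-20 40 -25 4 8 7 1;-30 55 -20 7 12 11 1;-38 60 -18 7.2 15 13.9 1;-38 60 -18 7.2 15 13.9 1;-38 60 -18 7.2 15 13.9 1",
)

```text
time: 10.25
position: [492.0, 73.2, 135.7]
tool_rot: [[0.758, 0.467, 0.456], [0.652, -0.536, -0.536], [-0.005, 0.703, -0.711]]
ft_force: [-16.4, 8.6, 7.3]
opening: 0.196
```

Run:
```python
from h import *
st();p,R=pose(200,0,150,45,True);print(p);show(delta(p,R))
```

```text
t 10.25 p [492.   73.2 135.7] f [-16.4   8.6   7.3] op 0.196 q [ 22.  36. -72. 127.  80.  84. -52.]
[498.65027687  72.81449532 136.77710319]
4.8 4.1 2.5 -0.3 0.1 0.3
```

Request:
send_rows(
  series="0 -10 -10 0 0 0 1;0 -22 -22 0 0 0 1;0 -22 -22 0 0 0 1",
)

```text
time: 10.62
position: [477.5, 97.6, 136.5]
tool_rot: [[0.757, 0.462, 0.461], [0.653, -0.537, -0.534], [0.001, 0.706, -0.708]]
ft_force: [-0.1, -0.6, -1.0]
opening: 0.195
```

Run:
```python
from h import *
st()
c,im=snap('wrist','8');cv2.imwrite('pics/w8b.png',cv2.resize(im,(800,600),interpolation=cv2.INTER_CUBIC))
crop(im,190,220,130,100,6,'pics/c11.png')
```

```text
t 10.62 p [477.5  97.6 136.5] f [-0.1 -0.6 -1. ] op 0.195 q [ 18.  37. -72. 127.  78.  86. -55.]
```

View pics/w8b.png

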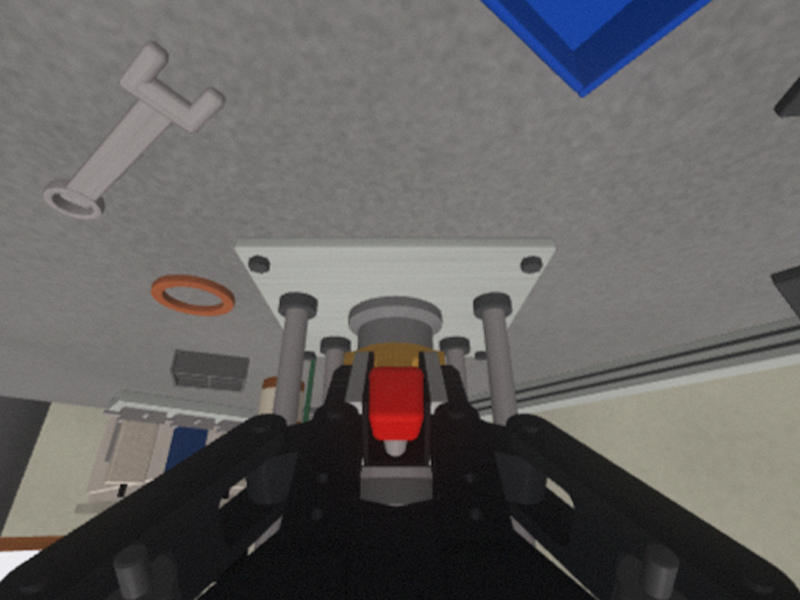

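View pics/c11.png

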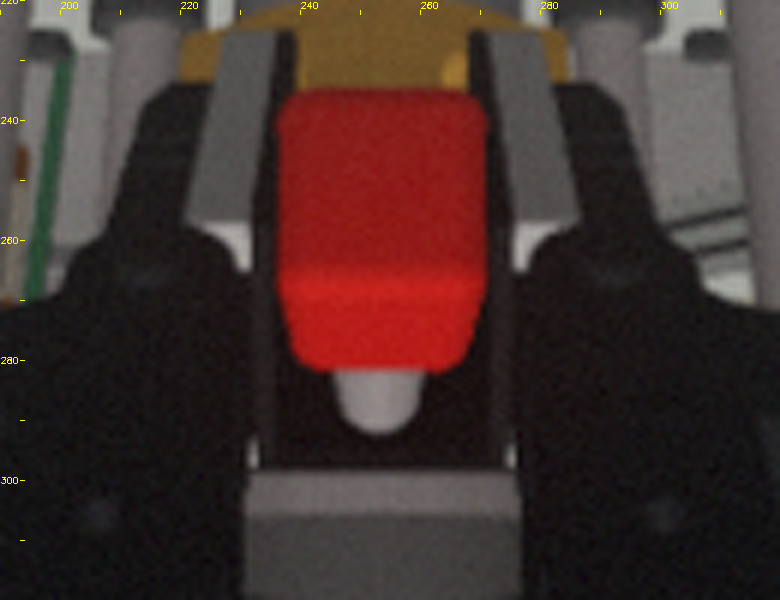

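```bash
cat > go.py <<'E'
import sys
from h import *
# args: triples r,phi,z(bar z)   prints deltas from now ; uses grasp calib: bar z=60 <-> tcp z 46.1, tilt 45
st()
for a in sys.argv[1:]:
    r,phi,z=map(float,a.split(','))
    p,R=pose(r,phi,z,45.2,True); p[2]=z-13.9
    show(delta(p,R))
E
python3 go.py 220,0,110 220,28,110 190,28,75
```

```text
t 10.68 p [478.   96.9 136.6] f [-0.1  0.1 -1.9] op 0.194 q [ 18.  37. -72. 127.  78.  86. -55.]
-0.0 -20.3 37.0 -0.3 -0.1 0.0
97.0 -3.1 54.2 -0.3 -19.9 19.8
82.8 -9.0 97.7 -0.3 -19.9 19.8
```

Request:
send_rows(
  series="30 -12 25 0 -6 6 1;62 -10 42 0 -13 13 1;92 -5 54 -0.3 -19 19 1;92 -6 76 -0.3 -19.9 19.8 1;84 -9 96 -0.3 -19.9 19.8 1;82.8 -9 97.7 -0.3 -19.9 19.8 1;82.8 -9 97.7 -0.3 -19.9 19.8 1",
)

```text
time: 11.55
position: [580.6, 102.3, 61.1]
tool_rot: [[0.976, 0.155, 0.154], [0.218, -0.687, -0.693], [-0.001, 0.71, -0.704]]
ft_force: [-0.1, -0.0, -0.1]
opening: 0.2
```

```bash
python3 go.py 190,28,75
python3 - <<'E'
from h import *
c,im=snap('wrist','9');cv2.imwrite('pics/w9b.png',cv2.resize(im,(800,600),interpolation=cv2.INTER_CUBIC))
crop(im,190,220,130,100,6,'pics/c12.png')
E
```

```text
t 11.55 p [580.6 102.3  61.1] f [-0.1 -0.  -0.1] op 0.2 q [  5.  54. -55. 101.  75.  96. -65.]
1.3 -0.7 -0.7 0.0 0.0 0.1
```

View pics/w9b.png

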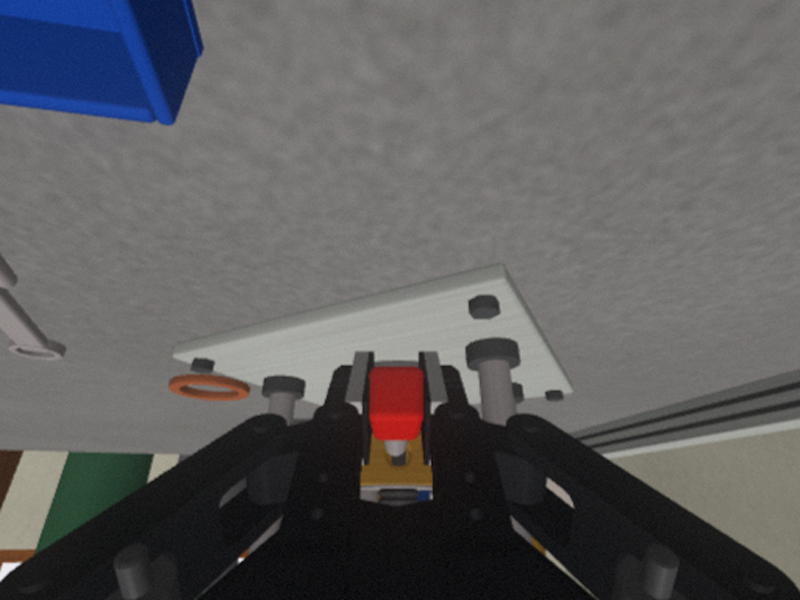

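View pics/c12.png

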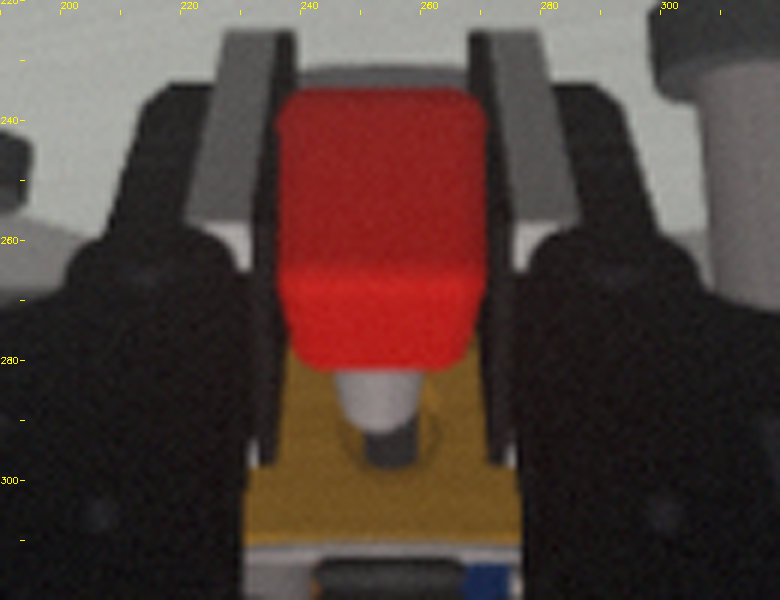

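Run:
```python
from h import *
W=get_calibration('wrist');s=ctrl.observe();R=s['tool_rot'];p=s['position']
tip=p+R@np.array([-0.4,74.8,55.6]);print('tip',tip,proj(W,tip))
c=np.array([CFG['cx'],CFG['cy'],0])
print('tip r,phi',np.linalg.norm((tip-c)[:2]),180+CFG['yaw']-np.degrees(np.arctan2(*(tip-c)[1::-1])))
for ph in (27,28,29):
  m=c+44*out(ph)+[0,0,75]
  print(ph,proj(W,m),proj(W,m+[0,0,7.2]),'topflat edges',[proj(W,m+[0,0,17]+k*np.array([out(ph)[1],-out(ph)[0],0]))[0].round(1) for k in(-12,12)], 'left right',[proj(W,m+k*np.array([out(ph)[1],-out(ph)[0],0]))[0].round(1) for k in(-7.2,7.2)])
```

```text
tip [600.76339937  13.10714683  75.46713077] [[253.09965478 286.60496193]]
tip r,phi 84.37632964914056 27.281963375145594
27 [[253.39855749 291.40878761]] [[253.39375459 299.07806201]] topflat edges [array([241.2, 309.8]), array([265.6, 309.8])] left right [array([246.3, 291.4]), array([260.5, 291.4])]
28 [[254.15628343 291.4088442 ]] [[254.16091152 299.0783011 ]] topflat edges [array([242. , 309.8]), array([266.4, 309.8])] left right [array([247.1, 291.4]), array([261.3, 291.4])]
29 [[254.91396917 291.41044562]] [[254.92802757 299.07976227]] topflat edges [array([242.7, 309.8]), array([267.1, 309.9])] left right [array([247.8, 291.4]), array([262. , 291.4])]
```

Request:
send_rows(
  series="1.8 10 10 0 0 0 1;1.8 20 20 0 0 0 1;1.8 26 26.2 0 0 0 1;1.8 29 29.2 0 0 0 1;1.8 32 32.2 0 0 0 1;1.8 34 34.2 0 0 0 1",
)

```text
time: 12.35
position: [594.1, 56.5, 61.1]
tool_rot: [[0.976, 0.153, 0.154], [0.217, -0.688, -0.692], [0.0, 0.709, -0.705]]
ft_force: [-0.7, 0.0, -0.4]
opening: 0.195
```

```bash
python3 go.py 142,28.5,75
python3 - <<'E'
from h import *
c,im=snap('wrist','10')
crop(im,190,220,130,100,6,'pics/c13.png')
E
```

```text
t 12.35 p [594.1  56.5  61.1] f [-0.7  0.  -0.4] op 0.195 q [ 10.  53. -54. 103.  77.  94. -62.]
-0.7 -0.4 -0.4 -0.0 -0.3 0.3
```

View pics/c13.png

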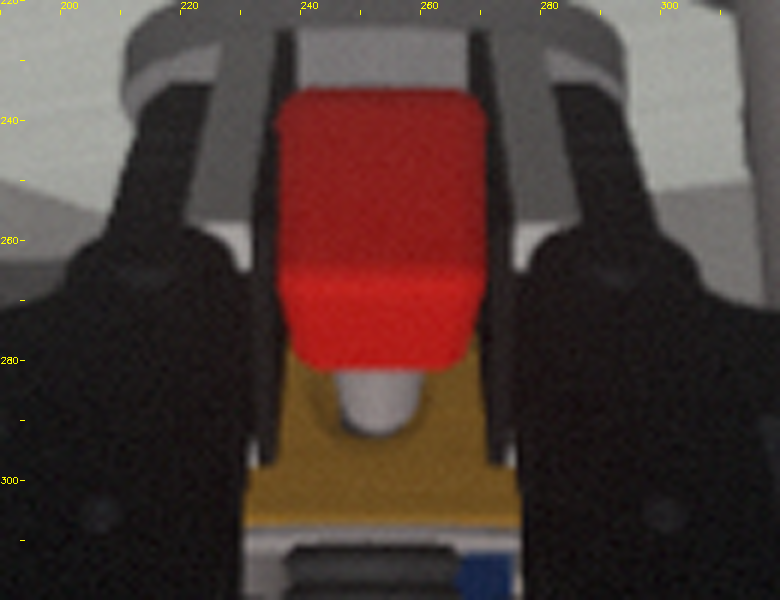

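Request:
send_rows(
  series="-0.7 2.5 2.5 0 0 0 1;-0.7 5 5 0 0 0 1;-0.7 7.5 7.5 0 0 0 1;-0.7 10 10 0 0 0 1;-0.7 11.3 11.3 0 0 0 1",
)

```text
time: 13.02
position: [596.9, 40.2, 61.2]
tool_rot: [[0.976, 0.152, 0.154], [0.217, -0.688, -0.693], [0.0, 0.709, -0.705]]
ft_force: [0.8, 0.2, -0.2]
opening: 0.193
```

```bash
python3 go.py 126,28.5,75
python3 - <<'E'
from h import *
c,im=snap('wrist','11')
crop(im,190,220,130,100,6,'pics/c14.png')
E
```

```text
t 13.03 p [596.9  40.2  61.2] f [ 0.8  0.2 -0.2] op 0.193 q [ 11.  52. -54. 103.  77.  93. -62.]
-0.1 -0.8 -0.7 -0.0 -0.3 0.3
```

View pics/c14.png

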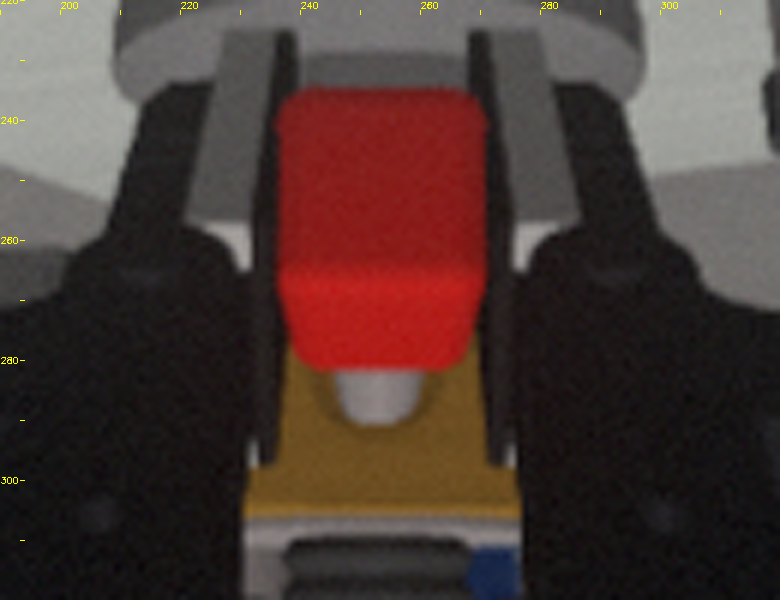

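```bash
cat > arc.py <<'E'
import sys
from h import *
st()
s=ctrl.observe();c=np.array([CFG['cx'],CFG['cy'],0]);dr=float(sys.argv[2]) if len(sys.argv)>2 else 0
q=s['position']-c; 
print('phi tool z', 180+CFG['yaw']-np.degrees(np.arctan2(*(-s['tool_rot'][:2,2])[::-1])))
for a in map(float,sys.argv[1].split(',')):
    Rz=Ro.from_euler('z',-a,degrees=True).as_matrix()
    show(delta(c+Rz@q,Rz@s['tool_rot']))
E
python3 arc.py 4,8,12,17
```

```text
t 13.07 p [596.9  40.   61.2] f [-0.4 -1.  -1. ] op 0.2 q [ 11.  52. -54. 103.  77.  93. -62.]
phi tool z 28.104058335578813
7.8 0.2 0.2 -0.0 -2.8 2.8
15.5 0.8 0.9 -0.0 -5.7 5.6
23.2 1.8 1.9 -0.0 -8.5 8.5
32.5 3.6 3.6 -0.0 -12.1 12.0
```

Request:
send_rows(
  series="7.8 0.2 0.2 0 -2.8 2.8 1;15.5 0.8 0.9 0 -5.7 5.6 1;23.2 1.8 1.9 0 -8.5 8.5 1;32.5 3.6 3.6 0 -12.1 12 1;32.5 3.6 3.6 0 -12.1 12 1",
)

```text
time: 13.7
position: [626.7, 42.1, 60.2]
tool_rot: [[0.996, -0.055, -0.066], [-0.086, -0.701, -0.708], [-0.008, 0.711, -0.703]]
ft_force: [-6.0, -1.4, -1.6]
opening: 0.197
```

```bash
python3 arc.py 1; python3 go.py 125,45,75
python3 - <<'E'
from h import *
c,im=snap('wrist','12')
crop(im,190,220,130,100,6,'pics/c15.png')
E
```

```text
t 13.7 p [626.7  42.1  60.2] f [-6.  -1.4 -1.6] op 0.197 q [  8.  58. -51.  89.  70. 100. -66.]
phi tool z 45.93858059438553
1.9 -0.0 -0.0 0.0 -0.7 0.7
t 13.7 p [626.7  42.1  60.2] f [-6.  -1.4 -1.6] op 0.197 q [  8.  58. -51.  89.  70. 100. -66.]
2.0 0.3 -1.0 0.1 0.7 -0.1
```

View pics/c15.png

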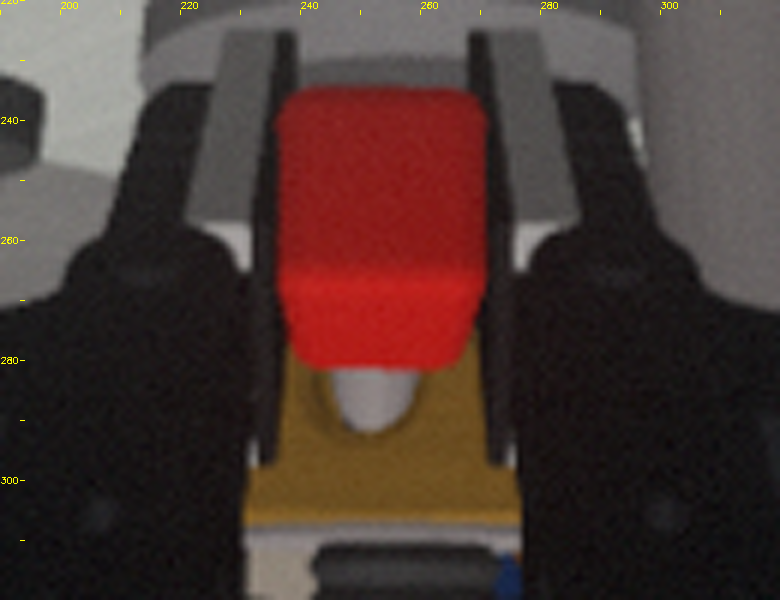

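Request:
send_rows(
  series="-1.5 -3 -3 0 0 0 1;-1.5 -10 -10 0 0 0 1;-1.5 -20 -20 0 0 0 1;-1.5 -27.5 -27.5 0 0 0 1;-1.5 -27.5 -27.5 0 0 0 1",
)

```text
time: 14.38
position: [631.7, 84.2, 61.3]
tool_rot: [[0.997, -0.054, -0.053], [-0.076, -0.705, -0.706], [0.001, 0.707, -0.707]]
ft_force: [-0.6, 0.4, -0.9]
opening: 0.196
```

```bash
python3 go.py 163,46,75 163,38,75 163,30,75 163,22,75 163,14,75 163,7,75 163,0,75
python3 - <<'E'
from h import *
c,im=snap('wrist','13')
crop(im,190,220,130,100,6,'pics/c16.png')
E
```

```text
t 14.38 p [631.7  84.2  61.3] f [-0.6  0.4 -0.9] op 0.196 q [  5.  59. -52.  86.  69. 102. -67.]
2.9 2.6 2.9 -0.2 -0.8 0.7
-18.0 3.4 3.7 -0.2 4.9 -4.9
-38.5 6.2 6.5 -0.2 10.6 -10.6
-58.2 11.0 11.2 -0.2 16.2 -16.2
-76.8 17.7 17.9 -0.2 21.9 -21.9
-91.9 25.0 25.2 -0.1 26.8 -26.8
-105.6 33.6 33.8 -0.1 31.8 -31.7
```

View pics/c16.png

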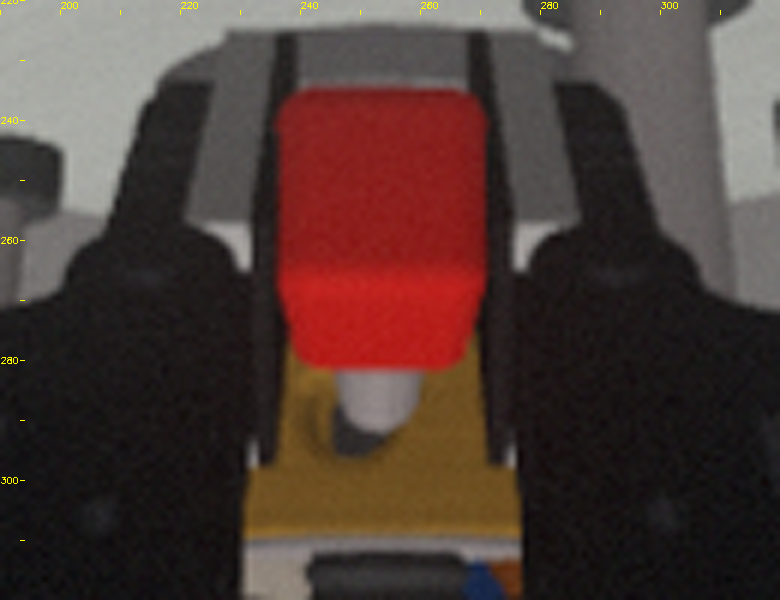

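Run:
```python
from h import *
W=get_calibration('wrist')
c=np.array([CFG['cx'],CFG['cy'],0])
for ph in (38,40,42,44,46):
  m=c+44*out(ph)+[0,0,75]; print(ph,proj(W,m)[0].round(1),[proj(W,m+k*np.array([out(ph)[1],-out(ph)[0],0]))[0].round(1) for k in(-7.2,7.2)],proj(W,m+[0,0,7.2])[0].round(1))
```

```text
38 [248.2 288.8] [array([240.6, 288.9]), array([255.8, 288.7])] [248.1 297.1]
40 [249.8 288.8] [array([242.1, 288.8]), array([257.5, 288.7])] [249.8 297.1]
42 [251.5 288.7] [array([243.8, 288.8]), array([259.2, 288.7])] [251.4 297. ]
44 [253.1 288.7] [array([245.4, 288.7]), array([260.8, 288.7])] [253.1 297. ]
46 [254.7 288.7] [array([247. , 288.7]), array([262.5, 288.7])] [254.8 297. ]
```

Request:
send_rows(
  series="-18 3.4 3.7 0 4.9 -4.9 1;-38 6.2 6.5 -0.2 10.6 -10.6 1;-58 11 11.2 -0.2 16.2 -16.2 1;-77 17.7 17.9 -0.2 21.9 -21.9 1;-92 25 25.2 -0.1 26.8 -26.8 1;-105.6 33.6 33.8 -0.1 31.8 -31.7 1;-105.6 33.6 33.8 -0.1 31.8 -31.7 1",
)

```text
time: 15.3
position: [519.4, 39.3, 60.8]
tool_rot: [[0.761, 0.459, 0.457], [0.648, -0.532, -0.545], [-0.007, 0.711, -0.703]]
ft_force: [0.3, 0.3, -0.4]
opening: 0.197
```

```bash
python3 go.py 163,0,75 163,-4,75 163,-8,75 163,-12,75 163,-15,75
python3 - <<'E'
from h import *
print(ctrl.observe()['qpos'].round(1))
c,im=snap('wrist','14');cv2.imwrite('pics/w14b.png',cv2.resize(im,(800,600),interpolation=cv2.INTER_CUBIC))
W=get_calibration('wrist')
c=np.array([CFG['cx'],CFG['cy'],0])
for ph in (-22,-20,-18,38,40,42):
  m=c+44*out(ph)+[0,0,75]; print(ph,proj(W,m)[0].round(1))
E
```

```text
t 15.3 p [519.4  39.3  60.8] f [ 0.3  0.3 -0.4] op 0.197 q [ 18.  43. -60. 127.  90.  80. -57.]
6.0 -1.1 -1.6 0.1 0.4 0.1
-4.4 -0.9 -1.3 0.1 3.2 -2.7
-14.8 -0.1 -0.4 0.1 6.1 -5.5
-25.1 1.1 1.0 0.1 8.9 -8.3
-32.7 2.4 2.3 0.1 11.1 -10.4
[ 17.8  42.6 -59.9 127.1  89.6  80.1 -57.4]
-22 [239.7 288.1]
-20 [241.2 288. ]
-18 [242.7 288. ]
38 [286.  289.1]
40 [287.1 289.2]
42 [288.2 289.3]
```

View pics/w14b.png

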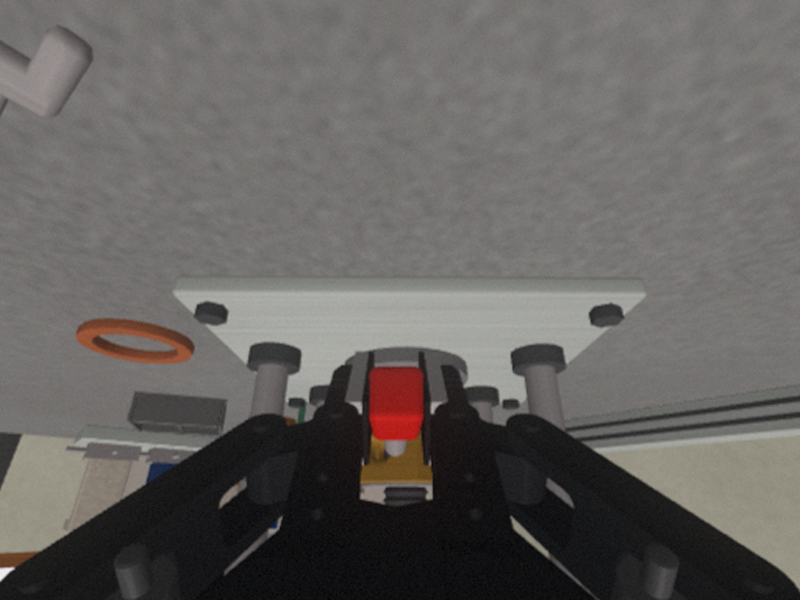

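Request:
send_rows(
  series="-4.4 -0.9 -1.3 0 3.2 -2.7 1;-14.8 0 -0.4 0 6 -5.5 1;-25 1 1 0 8.9 -8.3 1;-25 1 1 0 8.9 -8.3 1;-25 1 1 0 8.9 -8.3 1",
)

```text
time: 15.98
position: [506.0, 26.2, 61.9]
tool_rot: [[0.609, 0.555, 0.567], [0.793, -0.433, -0.429], [0.007, 0.711, -0.703]]
ft_force: [0.2, 0.4, -0.6]
opening: 0.196
```

```bash
python3 go.py 163,-12,75 163,-15,75 163,-17,75
python3 - <<'E'
from h import *
print(ctrl.observe()['qpos'].round(1))
c,im=snap('wrist','15');crop(im,190,220,130,100,6,'pics/c17.png')
W=get_calibration('wrist')
c=np.array([CFG['cx'],CFG['cy'],0])
for ph in (-22,-20,-18,-16):
  m=c+44*out(ph)+[0,0,75]; print(ph,proj(W,m)[0].round(1),[proj(W,m+k*np.array([out(ph)[1],-out(ph)[0],0]))[0].round(1) for k in(-7.2,7.2)])
E
```

```text
t 15.97 p [506.   26.2  61.9] f [ 0.2  0.4 -0.6] op 0.196 q [ 24.  38. -62. 135.  99.  72. -54.]
-6.2 -1.3 -0.3 0.1 -0.2 -0.4
-14.1 -1.2 -0.2 0.1 1.9 -2.5
-19.3 -0.9 0.1 0.1 3.3 -3.9
[ 24.4  38.  -61.9 135.5  98.5  71.5 -54.1]
-22 [238.4 287.7] [array([230.8, 288. ]), array([246. , 287.5])]
-20 [240.  287.7] [array([232.4, 287.9]), array([247.7, 287.5])]
-18 [241.6 287.7] [array([233.9, 287.8]), array([249.4, 287.5])]
-16 [243.3 287.6] [array([235.5, 287.8]), array([251.1, 287.5])]
```

View pics/c17.png

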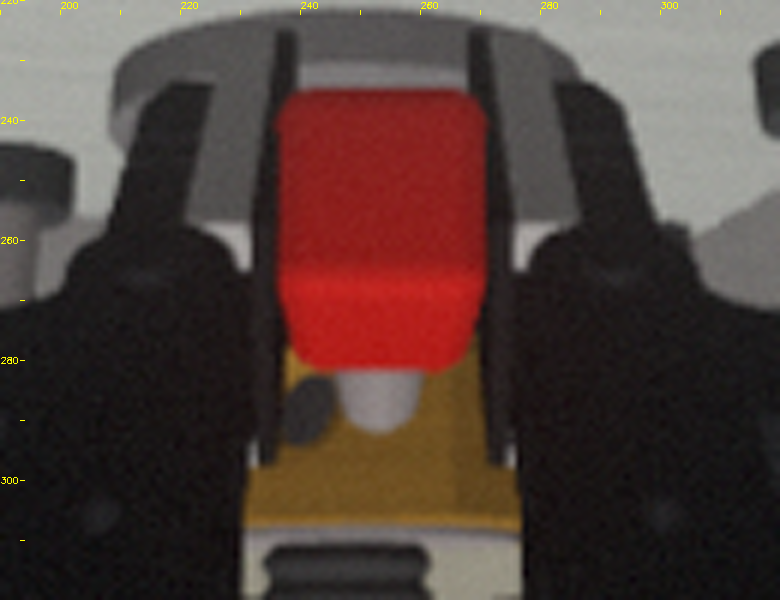

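Request:
send_rows(
  series="-10 -1.2 -0.3 0 1 -1.5 1;-17 -0.9 0 0 2.8 -3.3 1;-21.9 -0.7 0.3 0 4 -4.6 1;-21.9 -0.7 0.3 0 4 -4.6 1;-21.9 -0.7 0.3 0 4 -4.6 1",
)

```text
time: 16.65
position: [491.0, 8.1, 60.6]
tool_rot: [[0.521, 0.602, 0.606], [0.854, -0.365, -0.371], [-0.003, 0.711, -0.704]]
ft_force: [0.1, 0.6, -0.6]
opening: 0.196
```

```bash
python3 go.py 163,-18,75 163,-20,75
python3 - <<'E'
from h import *
print(ctrl.observe()['qpos'].round(1))
c,im=snap('wrist','16');crop(im,190,220,130,100,6,'pics/c18.png')
W=get_calibration('wrist')
c=np.array([CFG['cx'],CFG['cy'],0])
for ph in (-22,-20,-18,-16):
  m=c+44*out(ph)+[0,0,75]; print(ph,proj(W,m)[0].round(1),[proj(W,m+k*np.array([out(ph)[1],-out(ph)[0],0]))[0].round(1) for k in(-7.2,7.2)])
E
```

```text
t 16.65 p [491.    8.1  60.6] f [ 0.1  0.6 -0.6] op 0.196 q [ 29.  35. -63. 140. 104.  66. -52.]
1.5 0.9 0.2 0.1 0.1 0.1
-3.7 0.9 0.3 0.1 1.5 -1.3
[ 29.5  35.  -62.7 140.4 104.1  66.2 -52.2]
-22 [251.1 289.2] [array([243.3, 289.2]), array([258.9, 289.2])]
-20 [252.7 289.2] [array([245. , 289.2]), array([260.5, 289.2])]
-18 [254.4 289.2] [array([246.6, 289.2]), array([262.2, 289.2])]
-16 [256.1 289.2] [array([248.3, 289.1]), array([263.8, 289.3])]
```

View pics/c18.png

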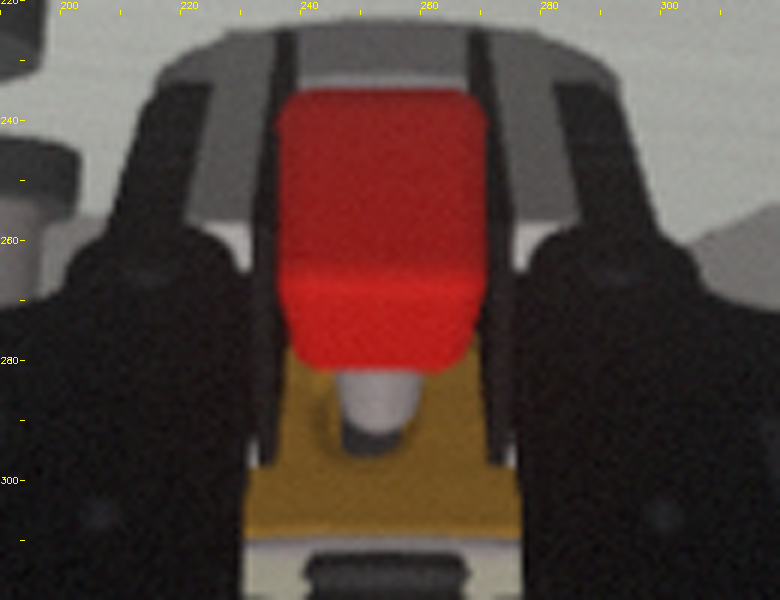

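Request:
send_rows(
  series="-1 7 6.5 0 0 0 1;-1 11 10.5 0 0 0 1;-1 14.3 13.7 0 0 0 1;-1 17.3 16.7 0 0 0 1;-1 20.3 19.7 0 0 0 1;-1 23.3 22.7 0 0 0 1;-1 26.3 25.7 0 0 0 1;-1 26.8 26.2 0 0 0 1",
)

```text
time: 17.7
position: [522.3, -12.7, 61.0]
tool_rot: [[0.521, 0.602, 0.605], [0.854, -0.365, -0.372], [-0.003, 0.71, -0.704]]
ft_force: [-1.1, 0.5, -0.9]
opening: 0.198
```

```bash
python3 go.py 125,-18,75
python3 - <<'E'
from h import *
print(ctrl.observe()['qpos'].round(1))
c,im=snap('wrist','17');crop(im,190,220,130,100,6,'pics/c19.png')
E
```

```text
t 17.7 p [522.3 -12.7  61. ] f [-1.1  0.5 -0.9] op 0.198 q [ 32.  35. -60. 138. 107.  63. -49.]
2.9 0.9 0.7 0.1 0.1 0.1
[ 32.4  35.3 -60.5 137.8 106.7  63.  -48.5]
```

View pics/c19.png

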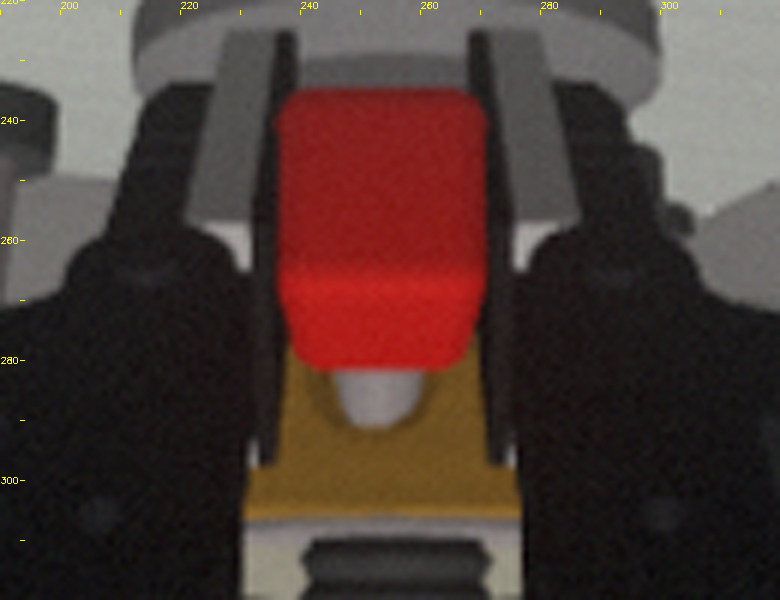

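```bash
python3 arc.py 4,9,14,19,24,29,34,39
```

```text
t 17.75 p [522.2 -12.6  61. ] f [ 0.  -0.  -0.1] op 0.195 q [ 32.  35. -60. 138. 107.  63. -49.]
phi tool z -17.831195989127053
7.9 0.1 0.0 0.0 -2.8 2.8
17.7 0.7 0.6 0.0 -6.4 6.3
27.4 1.9 1.8 0.0 -9.9 9.9
37.0 3.7 3.6 0.1 -13.5 13.4
46.2 6.1 6.0 0.1 -17.0 16.9
55.2 9.1 8.9 0.1 -20.6 20.4
63.7 12.6 12.4 0.1 -24.2 23.9
71.8 16.6 16.4 0.1 -27.7 27.4
```

Request:
send_rows(
  series="7.9 0.1 0 0 -2.8 2.8 1;17.7 0.7 0.6 0 -6.4 6.3 1;27.4 1.9 1.8 0 -9.9 9.9 1;37 3.7 3.6 0.1 -13.5 13.4 1;46.2 6.1 6 0.1 -17 16.9 1;55.2 9.1 8.9 0.1 -20.6 20.4 1;63.7 12.6 12.4 0.1 -24.2 23.9 1;71.8 16.6 16.4 0.1 -27.7 27.4 1",
)

```text
time: 18.75
position: [576.3, 35.1, 60.4]
tool_rot: [[0.944, 0.239, 0.228], [0.33, -0.66, -0.675], [-0.011, 0.713, -0.702]]
ft_force: [-5.6, -2.5, 0.2]
opening: 0.192
```

```bash
python3 go.py 125,21,75; python3 arc.py 5,10,15,20,23,25
```

```text
t 18.75 p [576.3  35.1  60.4] f [-5.6 -2.5  0.2] op 0.192 q [ 13.  50. -55. 110.  80.  90. -60.]
6.5 1.3 0.2 0.2 0.6 0.2
t 18.75 p [576.3  35.1  60.4] f [-5.6 -2.5  0.2] op 0.192 q [ 13.  50. -55. 110.  80.  90. -60.]
phi tool z 21.91044139050767
9.9 -0.1 -0.2 0.1 -3.6 3.5
19.7 0.5 0.2 0.1 -7.1 7.0
29.4 1.6 1.2 0.2 -10.7 10.5
39.0 3.4 2.8 0.2 -14.3 14.0
44.6 4.7 4.1 0.2 -16.4 16.1
48.3 5.7 5.0 0.3 -17.8 17.5
```

Request:
send_rows(
  series="9.9 0 -0.2 0.1 -3.6 3.5 1;19.7 0.5 0.2 0.1 -7.1 7 1;29.4 1.6 1.2 0.2 -10.7 10.5 1;39 3.4 2.8 0.2 -14.3 14 1;44.6 4.7 4.1 0.2 -16.4 16.1 1;44.6 4.7 4.1 0.2 -16.4 16.1 1",
)

```text
time: 19.5
position: [621.6, 44.3, 60.7]
tool_rot: [[0.998, -0.036, -0.051], [-0.062, -0.701, -0.711], [-0.01, 0.712, -0.702]]
ft_force: [-4.6, -2.9, 0.2]
opening: 0.198
```

```bash
python3 go.py 125,45,75
python3 - <<'E'
from h import *
c,im=snap('wrist','18');crop(im,190,220,130,100,6,'pics/c20.png')
E
```

```text
t 19.5 p [621.6  44.3  60.7] f [-4.6 -2.9  0.2] op 0.198 q [  8.  57. -51.  90.  70. 100. -66.]
7.3 1.4 0.7 0.2 -0.2 1.0
```

View pics/c20.png

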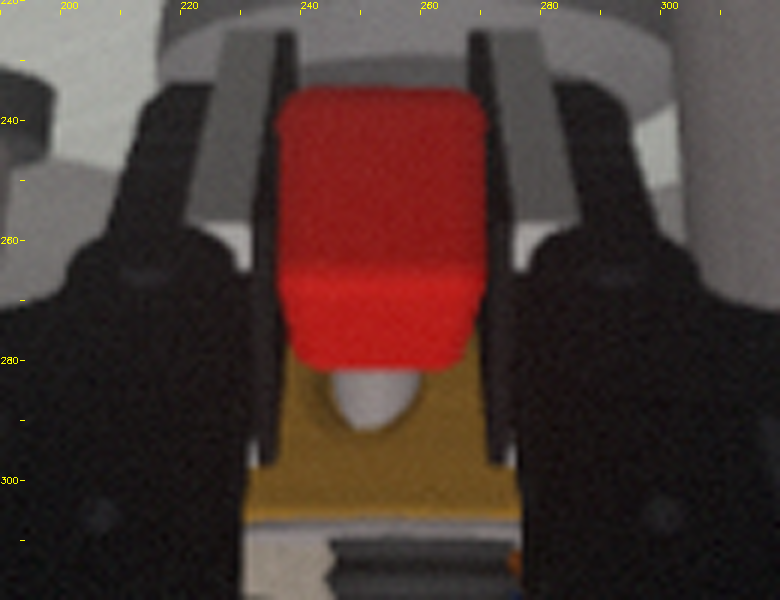

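Request:
send_rows(
  series="2.5 0.3 0.1 0 0 0 1;5 0.6 0.2 0 0 0 1;5 0.6 0.2 0 0 0 1",
)

```text
time: 19.92
position: [624.1, 44.1, 60.6]
tool_rot: [[0.998, -0.033, -0.053], [-0.061, -0.701, -0.71], [-0.014, 0.712, -0.702]]
ft_force: [-8.3, -1.3, -0.6]
opening: 0.195
```

```bash
python3 go.py 125,45,75
python3 - <<'E'
from h import *
c,im=snap('wrist','19');crop(im,190,220,130,100,6,'pics/c21.png')
E
```

```text
t 19.93 p [624.1  44.1  60.6] f [-8.3 -1.3 -0.6] op 0.195 q [  8.  57. -51.  90.  70. 100. -65.]
4.7 1.4 0.7 0.2 -0.1 1.2
```

View pics/c21.png

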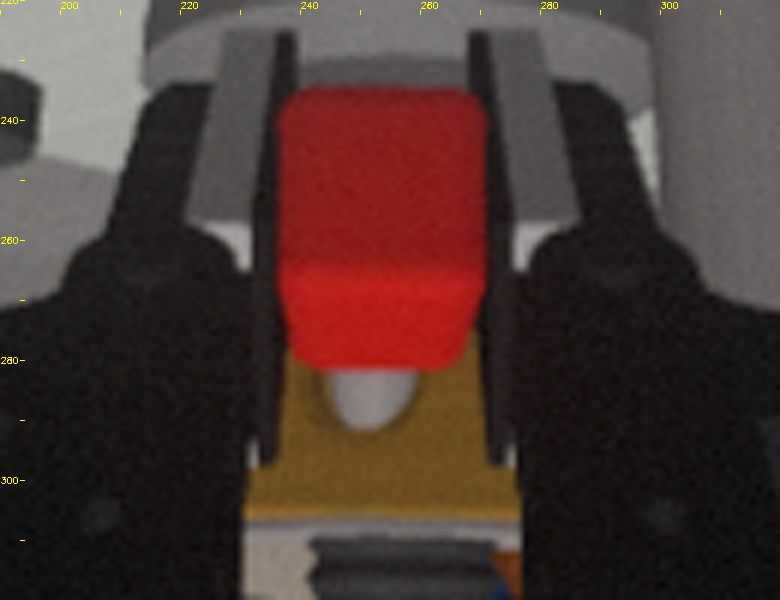

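Request:
send_rows(
  series="-3 -3 -3 0 0 0 1;-3.5 -10 -10 0 0 0 1;-3.5 -20 -20 0 0 0 1;-3.5 -27.5 -27.5 0 0 0 1;-3.5 -27.5 -27.5 0 0 0 1",
)

```text
time: 20.6
position: [627.7, 87.1, 61.6]
tool_rot: [[0.999, -0.035, -0.041], [-0.054, -0.706, -0.706], [-0.004, 0.707, -0.707]]
ft_force: [0.0, 0.1, -1.4]
opening: 0.198
```

```bash
python3 go.py 163,45,75 163,37,75 163,29,75 163,21,75 163,13,75 163,5,75 163,-3,75 163,-10,75
python3 - <<'E'
from h import *
c,im=snap('wrist','20');crop(im,190,220,130,100,6,'pics/c22.png')
W=get_calibration('wrist')
c=np.array([CFG['cx'],CFG['cy'],0])
for ph in (36,38,40,42,44):
  m=c+44*out(ph)+[0,0,75]; print(ph,proj(W,m)[0].round(1),[proj(W,m+k*np.array([out(ph)[1],-out(ph)[0],0]))[0].round(1) for k in(-7.2,7.2)])
E
```

```text
t 20.6 p [627.7  87.1  61.6] f [ 0.   0.1 -1.4] op 0.198 q [  4.  59. -52.  87.  69. 101. -67.]
4.3 4.3 5.1 -0.2 -0.7 1.1
-16.5 5.0 5.8 -0.2 4.9 -4.6
-37.1 7.6 8.6 -0.2 10.6 -10.2
-56.8 12.3 13.4 -0.2 16.3 -15.9
-75.5 18.9 20.1 -0.2 21.9 -21.5
-92.7 27.2 28.6 -0.3 27.6 -27.2
-108.0 37.2 38.7 -0.3 33.3 -32.8
-119.7 47.1 48.6 -0.3 38.2 -37.7
36 [248.5 288.8] [array([241. , 288.9]), array([256.1, 288.7])]
38 [250.1 288.8] [array([242.5, 288.8]), array([257.7, 288.7])]
40 [251.7 288.8] [array([244.1, 288.8]), array([259.4, 288.8])]
42 [253.4 288.8] [array([245.7, 288.8]), array([261. , 288.8])]
44 [255.  288.8] [array([247.3, 288.7]), array([262.6, 288.8])]
```

View pics/c22.png

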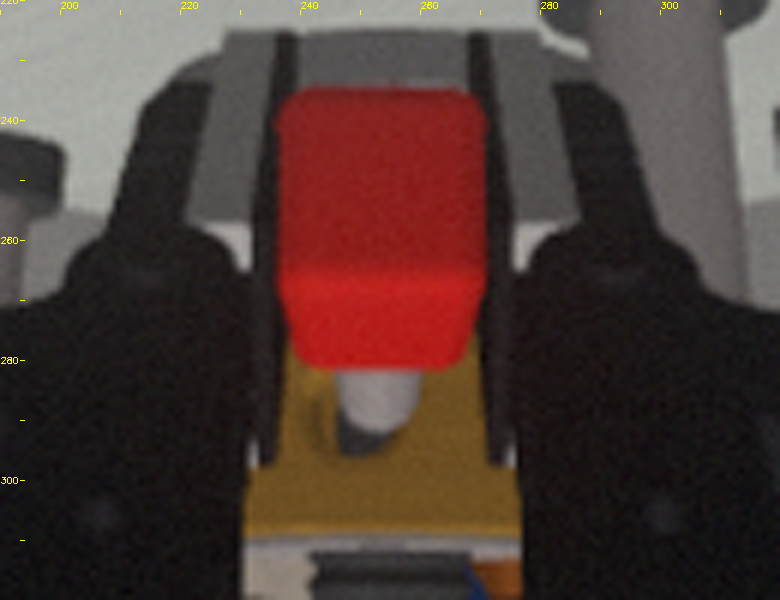

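Request:
send_rows(
  series="-16.5 5 5.8 -0.2 4.9 -4.6 1;-37 7.6 8.6 -0.2 10.6 -10.2 1;-56.8 12.3 13.4 -0.2 16.3 -15.9 1;-75.5 18.9 20.1 -0.2 21.9 -21.5 1;-92.7 27.2 28.6 -0.3 27.6 -27.2 1;-108 37.2 38.7 -0.3 33.3 -32.8 1;-119.7 47.1 48.6 -0.3 38.2 -37.7 1;-119.7 47.1 48.6 -0.3 38.2 -37.7 1",
)

```text
time: 21.65
position: [500.8, 19.7, 60.8]
tool_rot: [[0.639, 0.545, 0.543], [0.769, -0.445, -0.459], [-0.008, 0.711, -0.703]]
ft_force: [-0.9, 0.5, -1.5]
opening: 0.198
```

```bash
python3 go.py 163,-10,75 163,-14,75 163,-18,75
```

```text
t 21.65 p [500.8  19.7  60.8] f [-0.9  0.5 -1.5] op 0.198 q [ 23.  38. -61. 135.  97.  73. -55.]
7.2 -0.7 -1.1 0.1 0.6 0.1
-3.2 -0.4 -0.8 0.1 3.4 -2.7
-13.6 0.3 0.1 0.1 6.2 -5.5
```

Request:
send_rows(
  series="-5 0 -0.5 0 3 -2.7 1;-13.6 0.3 0.1 0.1 6.2 -5.5 1;-13.6 0.3 0.1 0.1 6.2 -5.5 1;-13.6 0.3 0.1 0.1 6.2 -5.5 1",
)

```text
time: 22.15
position: [496.8, 13.6, 62.1]
tool_rot: [[0.522, 0.598, 0.608], [0.853, -0.372, -0.366], [0.007, 0.71, -0.704]]
ft_force: [0.5, 0.9, -0.9]
opening: 0.197
```

```bash
python3 go.py 163,-18,75;python3 - <<'E'
from h import *
print(ctrl.observe()['qpos'].round(1))
c,im=snap('wrist','21');crop(im,190,220,130,100,6,'pics/c23.png')
W=get_calibration('wrist')
c=np.array([CFG['cx'],CFG['cy'],0])
for ph in (-24,-22,-20,-18,-16):
  m=c+44*out(ph)+[0,0,75]; print(ph,proj(W,m)[0].round(1))
E
```

```text
t 22.15 p [496.8  13.6  62.1] f [ 0.5  0.9 -0.9] op 0.197 q [ 29.  35. -62. 140. 104.  66. -52.]
-6.2 -1.7 -0.3 0.0 -0.3 -0.3
[ 28.9  34.9 -62.4 139.7 103.9  65.8 -52.2]
-24 [241.2 287.5]
-22 [242.9 287.4]
-20 [244.6 287.4]
-18 [246.2 287.4]
-16 [247.9 287.4]
```

View pics/c23.png

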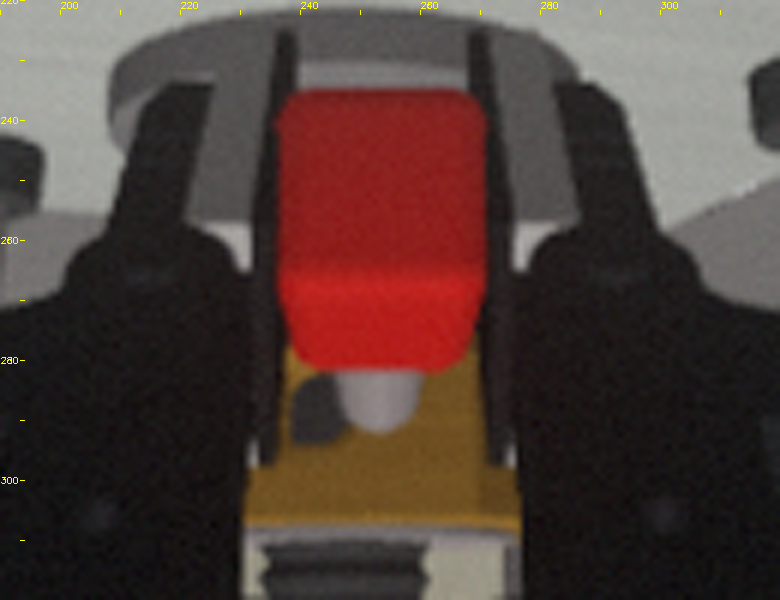

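Request:
send_rows(
  series="-5 -0.8 0 0 0 0 1;-8.5 -1.3 0 0 0 0 1;-8.5 -1.3 0 0 0 0 1;-8.5 -1.3 0 0 0 0 1",
)

```text
time: 22.7
position: [490.1, 6.0, 60.5]
tool_rot: [[0.52, 0.6, 0.608], [0.854, -0.37, -0.366], [0.005, 0.709, -0.705]]
ft_force: [-0.0, 0.1, -1.4]
opening: 0.195
```

```bash
python3 go.py 163,-18,75;python3 - <<'E'
from h import *
print(ctrl.observe()['qpos'].round(1))
c,im=snap('wrist','22');crop(im,190,220,130,100,6,'pics/c24.png')
W=get_calibration('wrist')
c=np.array([CFG['cx'],CFG['cy'],0])
for ph in (-24,-22,-20,-18,-16):
  m=c+44*out(ph)+[0,0,75]; print(ph,proj(W,m)[0].round(1))
E
```

```text
t 22.7 p [490.1   6.   60.5] f [-0.   0.1 -1.4] op 0.195 q [ 30.  34. -62. 141. 105.  65. -53.]
3.8 0.7 -0.1 -0.0 -0.2 -0.2
[ 29.9  34.4 -62.5 140.8 104.5  65.2 -52.6]
-24 [252.2 289.5]
-22 [253.9 289.5]
-20 [255.5 289.4]
-18 [257.2 289.4]
-16 [258.9 289.4]
```

View pics/c24.png

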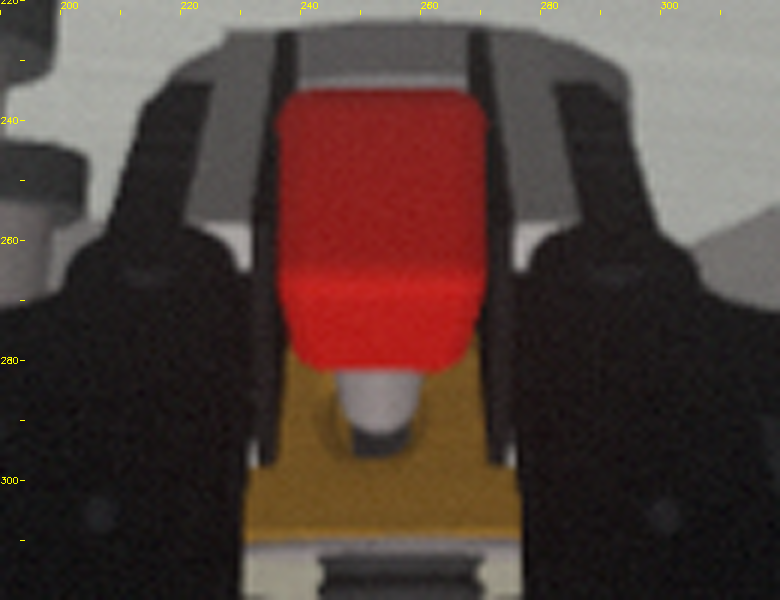

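Request:
send_rows(
  series="0.6 7 6.3 0 0 0 1;0.6 11 10.4 0 0 0 1;0.6 14.3 13.6 0 0 0 1;0.6 17.3 16.6 0 0 0 1;0.6 20.3 19.6 0 0 0 1;0.6 23.3 22.6 0 0 0 1;0.6 26.3 25.6 0 0 0 1;0.6 27 26.3 0 0 0 1",
)

```text
time: 23.75
position: [522.7, -13.5, 61.1]
tool_rot: [[0.521, 0.6, 0.607], [0.853, -0.37, -0.367], [0.005, 0.709, -0.705]]
ft_force: [-1.7, 0.1, -2.2]
opening: 0.194
```

```bash
python3 go.py 125,-18,75;python3 arc.py 4,9,14,19,24,29,34,39;python3 - <<'E'
from h import *
c,im=snap('wrist','23');crop(im,190,220,130,100,6,'pics/c25.png')
E
```

```text
t 23.75 p [522.7 -13.5  61.1] f [-1.7  0.1 -2.2] op 0.194 q [ 33.  35. -60. 138. 107.  62. -49.]
3.4 0.3 0.3 -0.0 -0.2 -0.2
t 23.75 p [522.7 -13.5  61.1] f [-1.7  0.1 -2.2] op 0.194 q [ 33.  35. -60. 138. 107.  62. -49.]
phi tool z -18.26387932753238
7.8 -0.0 0.0 -0.0 -2.8 2.8
17.6 0.5 0.7 -0.0 -6.4 6.3
27.2 1.7 1.9 -0.1 -9.9 9.9
36.7 3.4 3.7 -0.1 -13.5 13.4
45.9 5.7 6.0 -0.1 -17.0 16.9
54.8 8.5 9.0 -0.1 -20.6 20.4
63.3 11.9 12.4 -0.2 -24.1 24.0
71.3 15.8 16.4 -0.2 -27.7 27.5
```

View pics/c25.png

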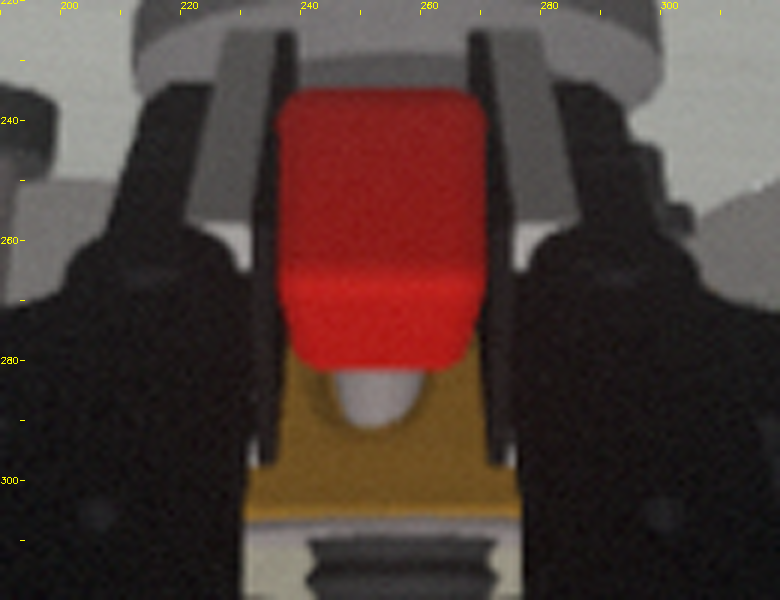

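Request:
send_rows(
  series="7.8 0 0 0 -2.8 2.8 1;17.6 0.5 0.7 0 -6.4 6.3 1;27.2 1.7 1.9 -0.1 -9.9 9.9 1;36.7 3.4 3.7 -0.1 -13.5 13.4 1;45.9 5.7 6 -0.1 -17 16.9 1;54.8 8.5 9 -0.1 -20.6 20.4 1;63.3 11.9 12.4 -0.2 -24.1 24 1;71.3 15.8 16.4 -0.2 -27.7 27.5 1",
)

```text
time: 24.8
position: [577.0, 34.4, 60.6]
tool_rot: [[0.944, 0.233, 0.234], [0.33, -0.663, -0.671], [-0.001, 0.711, -0.703]]
ft_force: [-3.5, -3.4, 0.4]
opening: 0.198
```

```bash
python3 go.py 125,21,75 125,26,75 125,30,75 ; python3 arc.py 3,6,9
```

```text
t 24.8 p [577.   34.4  60.6] f [-3.5 -3.4  0.4] op 0.198 q [ 13.  49. -55. 110.  80.  89. -61.]
6.0 0.5 -0.2 0.1 0.3 -0.2
15.7 0.7 0.0 0.1 -3.3 3.3
23.5 1.4 0.7 0.1 -6.1 6.1
t 24.8 p [577.   34.4  60.6] f [-3.5 -3.4  0.4] op 0.198 q [ 13.  49. -55. 110.  80.  89. -61.]
phi tool z 21.355066111537212
5.9 -0.1 -0.1 0.0 -2.1 2.1
11.7 -0.0 -0.1 0.0 -4.3 4.2
17.6 0.3 0.2 0.0 -6.4 6.3
```

Request:
send_rows(
  series="6 0 0 0 -2.1 2.1 1;12 0.2 0 0 -4.2 4.2 1;18 0.8 0.3 0 -6.2 6.2 1;20.5 1.2 0.6 0 -6.5 6.5 1;20.5 1.2 0.6 0 -6.5 6.5 1",
)

```text
time: 25.42
position: [595.8, 40.5, 60.7]
tool_rot: [[0.984, 0.125, 0.124], [0.177, -0.693, -0.699], [-0.002, 0.71, -0.704]]
ft_force: [-6.1, -1.6, 0.0]
opening: 0.196
```

```bash
python3 go.py 125,30,75 125,34,75
python3 - <<'E'
from h import *
print(ctrl.observe()['moment'])
c,im=snap('wrist','24');crop(im,190,220,130,100,6,'pics/c26.png')
E
```

```text
t 25.43 p [595.8  40.5  60.7] f [-6.1 -1.6  0. ] op 0.196 q [ 11.  52. -53. 102.  76.  93. -63.]
3.9 0.6 -0.0 0.0 0.4 -0.2
11.7 0.7 0.1 0.0 -2.5 2.6
[ 0.51906417  1.00280381 -1.33224371]
```

View pics/c26.png

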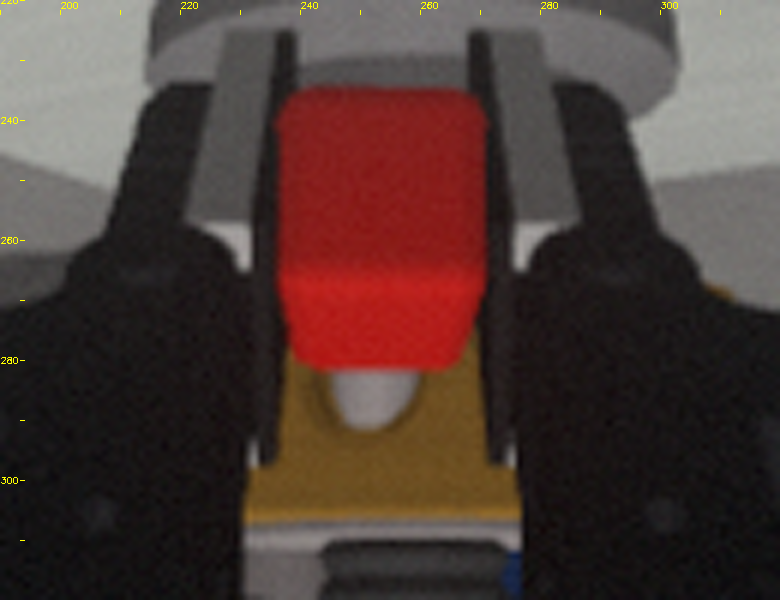

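Request:
send_rows(
  series="4.5 0.3 0 0 -1.3 1.3 1;9 0.6 0.1 0 -2.5 2.6 1;9 0.6 0.1 0 -2.5 2.6 1",
)

```text
time: 25.85
position: [604.1, 42.0, 60.8]
tool_rot: [[0.994, 0.081, 0.08], [0.114, -0.7, -0.705], [-0.001, 0.709, -0.705]]
ft_force: [-6.3, -1.1, -0.4]
opening: 0.199
```

```bash
python3 go.py 125,34,75 125,37,75; python3 -c "
from h import *
print(ctrl.observe()['moment'])"
```

```text
t 25.85 p [604.1  42.   60.8] f [-6.3 -1.1 -0.4] op 0.199 q [ 10.  54. -53.  99.  74.  95. -63.]
3.3 0.5 0.1 -0.0 0.1 0.0
9.1 0.6 0.2 -0.0 -2.0 2.1
[ 0.62239928  1.06542917 -1.66548572]
```

Request:
send_rows(
  series="3.3 0.3 0 0 -1 1 1;6.5 0.5 0.2 0 -2 2.1 1;6.5 0.5 0.2 0 -2 2.1 1",
)

```text
time: 26.22
position: [610.4, 42.7, 61.0]
tool_rot: [[0.998, 0.045, 0.045], [0.064, -0.704, -0.708], [-0.0, 0.709, -0.705]]
ft_force: [-8.2, -0.3, -0.5]
opening: 0.195
```

```bash
python3 go.py 125,37,75 125,40,75
python3 - <<'E'
from h import *
print(ctrl.observe()['moment'])
c,im=snap('wrist','25');crop(im,190,220,130,100,6,'pics/c27.png')
E
```

```text
t 26.23 p [610.4  42.7  61. ] f [-8.2 -0.3 -0.5] op 0.195 q [  9.  55. -52.  96.  73.  96. -64.]
2.8 0.4 0.2 -0.1 -0.0 0.1
8.6 0.5 0.3 -0.1 -2.2 2.2
[ 0.79089386  1.10783809 -1.66065378]
```

View pics/c27.png

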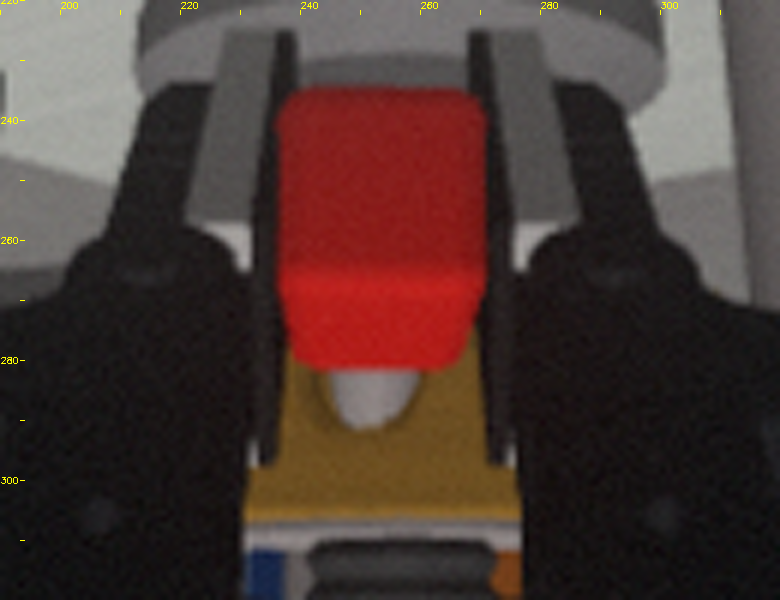

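Request:
send_rows(
  series="3 0.3 0 0 -1 1 1;6 0.5 0.2 0 -2 2 1;6 0.5 0.2 0 -2 2 1",
)

```text
time: 26.65
position: [614.9, 43.1, 60.9]
tool_rot: [[1.0, 0.012, 0.007], [0.014, -0.705, -0.709], [-0.003, 0.709, -0.705]]
ft_force: [-10.0, -0.0, -1.1]
opening: 0.198
```

```bash
python3 go.py 125,37,75 125,40,75
python3 - <<'E'
from h import *
print(ctrl.observe()['moment'])
c,im=snap('wrist','26');crop(im,190,220,130,100,6,'pics/c28.png')
E
```

```text
t 26.65 p [614.9  43.1  60.9] f [-10.   -0.   -1.1] op 0.198 q [  9.  55. -52.  94.  72.  97. -65.]
-1.7 0.5 0.3 -0.1 2.1 -1.9
4.1 0.5 0.2 -0.1 -0.0 0.3
[ 0.81980796  1.42678012 -2.31294532]
```

View pics/c28.png

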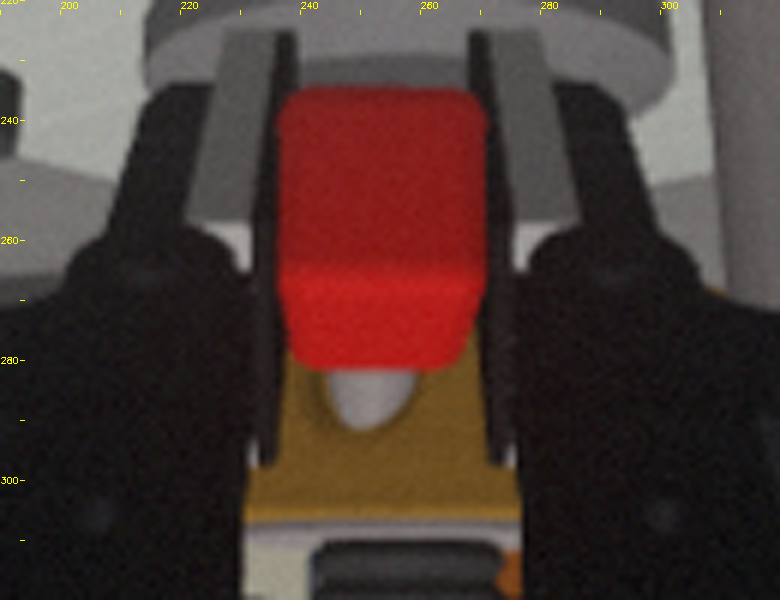

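Request:
send_rows(
  series="3 0.3 0 0 -0.5 0.5 1;6 0.5 0.2 0 -1 1 1;6 0.5 0.2 0 -1 1 1",
)

```text
time: 27.08
position: [617.6, 43.2, 60.7]
tool_rot: [[1.0, -0.002, -0.016], [-0.013, -0.705, -0.709], [-0.01, 0.709, -0.705]]
ft_force: [-16.3, 0.7, 1.2]
opening: 0.196
```

```bash
python3 go.py 125,40,75
python3 - <<'E'
from h import *
print(ctrl.observe()['moment'])
c,im=snap('wrist','27');crop(im,190,220,130,100,6,'pics/c29.png')
E
```

```text
t 27.07 p [617.6  43.2  60.7] f [-16.3   0.7   1.2] op 0.196 q [  9.  56. -51.  92.  71.  98. -65.]
1.5 0.6 0.0 -0.0 1.3 -0.6
[ 0.65538362  2.16926436 -3.51729052]
```

View pics/c29.png

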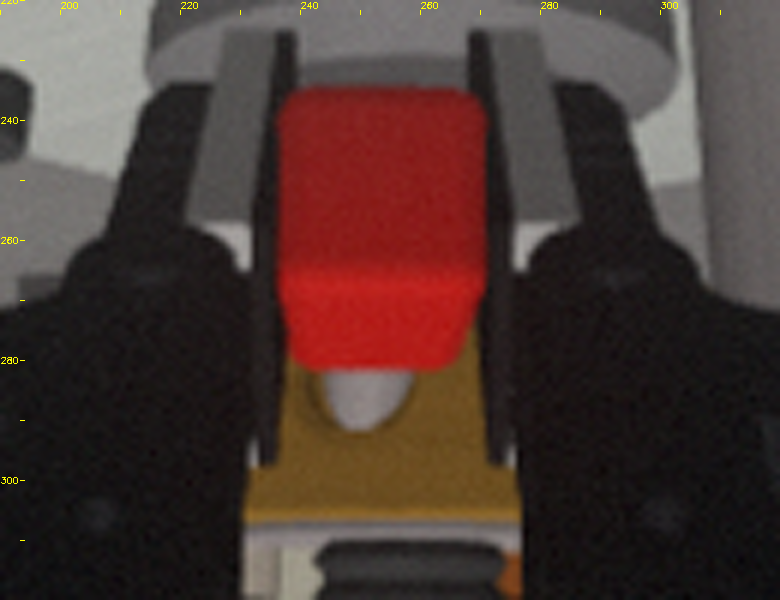

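Request:
send_rows(
  series="3 0.3 0 0 0 0 1;3 0.3 0 0 0 0 1;-3 0 0 0 0 0 1;-6 -3 -3 0 0 0 1;-6 -12 -12 0 0 0 1;-6 -22 -22 0 0 0 1;-6 -36 -36 0 0 0 1;-6 -36 -36 0 0 0 1",
)

```text
time: 28.12
position: [620.7, 97.5, 62.8]
tool_rot: [[1.0, -0.007, 0.005], [-0.001, -0.709, -0.705], [0.009, 0.705, -0.709]]
ft_force: [-0.3, -0.3, -0.7]
opening: 0.199
```

```bash
python3 go.py 225,20,110 225,0,210
python3 - <<'E'
from h import *
c,im=snap('wrist','28');crop(im,190,220,130,100,6,'pics/c30.png')
W=get_calibration('wrist')
c=np.array([CFG['cx'],CFG['cy'],0])
for ph in (26,28,30,32,34):
  m=c+44*out(ph)+[0,0,75]; print(ph,proj(W,m)[0].round(1),[proj(W,m+k*np.array([out(ph)[1],-out(ph)[0],0]))[0].round(1) for k in(-7.2,7.2)])
E
```

```text
t 28.12 p [620.7  97.5  62.8] f [-0.3 -0.3 -0.7] op 0.199 q [  4.  58. -52.  89.  70. 100. -67.]
-74.8 1.5 -46.4 -0.3 14.3 -15.0
-137.2 99.0 -91.2 -0.2 28.4 -29.1
26 [242.1 289.3] [array([235.1, 289.6]), array([249.2, 289. ])]
28 [243.6 289.2] [array([236.5, 289.5]), array([250.8, 289. ])]
30 [245.1 289.2] [array([238. , 289.4]), array([252.4, 288.9])]
32 [246.7 289.1] [array([239.4, 289.3]), array([254. , 288.9])]
34 [248.2 289.1] [array([240.9, 289.3]), array([255.5, 288.9])]
```

View pics/c30.png

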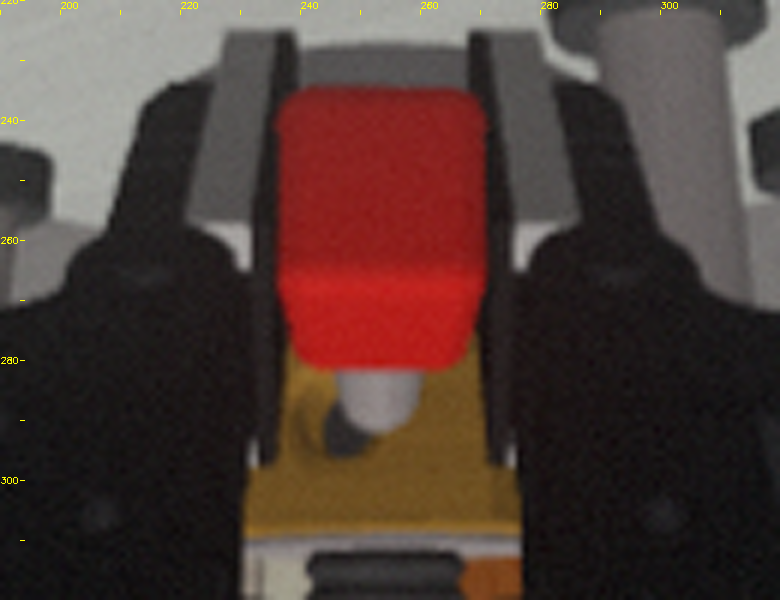

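Request:
send_rows(
  series="-20 -12 -30 0 4 -4 1;-48 -5 -45 -0.2 9 -9 1;-78 10 -60 -0.3 15 -15 1;-105 35 -75 -0.3 21 -21 1;-125 65 -90 -0.2 26 -26 1;-137 85 -105 -0.2 28.4 -29 1;-137 85 -110 -0.2 28.4 -29.1 1;-137 85 -110 -0.2 28.4 -29.1 1",
)

```text
time: 29.18
position: [483.7, 112.4, 199.8]
tool_rot: [[0.764, 0.455, 0.458], [0.646, -0.536, -0.544], [-0.002, 0.712, -0.703]]
ft_force: [-1.0, -1.1, -0.9]
opening: 0.198
```

```bash
python3 go.py 250,0,210
python3 - <<'E'
from h import *
c,im=snap('wrist','29');crop(im,190,150,130,95,6,'pics/c31.png');cv2.imwrite('pics/w29b.png',cv2.resize(im,(800,600),interpolation=cv2.INTER_CUBIC))
W=get_calibration('wrist')
c=np.array([CFG['cx'],CFG['cy'],0])
for ph in (-32,-30,-28,28,30,32):
  m=c+44*out(ph)+[0,0,75]; print(ph,proj(W,m)[0].round(1))
print('vertex',proj(W,c+50.8*out(0)+[0,0,58]),proj(W,c+50.8*out(0)+[0,0,92]))
E
```

```text
t 29.18 p [483.7 112.4 199.8] f [-1.  -1.1 -0.9] op 0.198 q [ 20.  30. -76. 123.  71.  87. -48.]
-14.4 -9.7 -4.6 0.2 0.4 -0.2
-32 [228.5 193.9]
-30 [229.4 193.7]
-28 [230.3 193.5]
28 [259.  193.5]
30 [260.  193.7]
32 [260.9 193.9]
vertex [[244.57135489 179.05788887]] [[244.11304576 200.77598237]]
```

View pics/w29b.png

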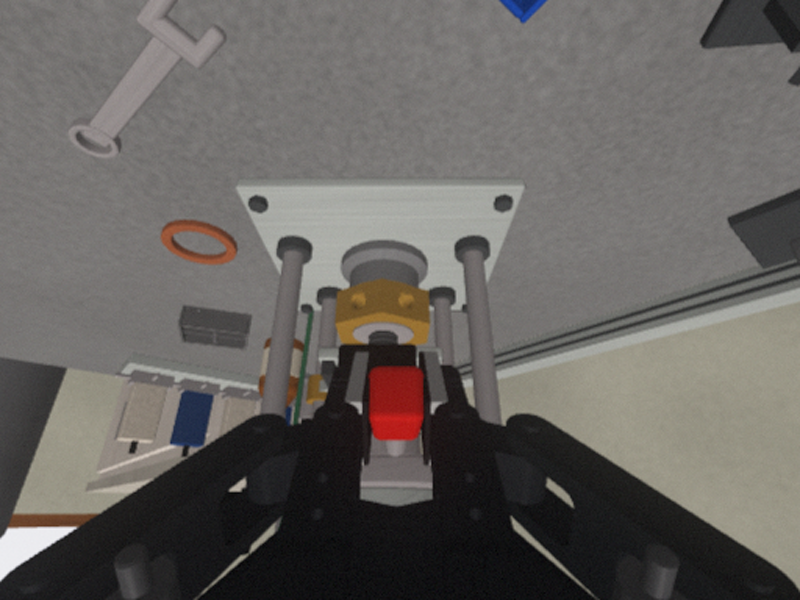

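View pics/c31.png

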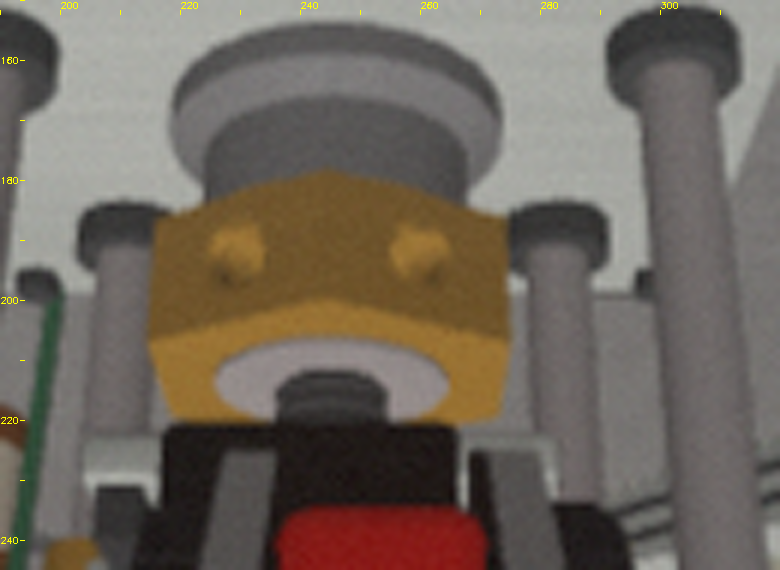

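```bash
cat > back.py <<'E'
from h import *
import sys
st();g=json.load(open('grasp.json'));p=np.array(g['p']);R=np.array(g['R'])
a=np.radians(-45.5);d=np.array([np.cos(a),np.sin(a),0])
p=p # as gripped
for dz in map(float,sys.argv[1:]): show(delta(p+[0,0,dz],R))
E
python3 back.py 90 50 0
```

```text
t 29.23 p [483.5 112.3 199.1] f [ 0.1 -0.6 -2.6] op 0.199 q [ 20.  30. -76. 123.  71.  87. -48.]
200.3 -119.0 -31.6 0.1 3.2 -2.8
200.4 -147.4 -3.5 0.1 3.2 -2.8
200.5 -183.0 31.7 0.1 3.2 -2.8
```

Request:
send_rows(
  series="40 -20 -6 0 0.6 -0.6 1;80 -45 -12 0 1.2 -1.2 1;120 -70 -19 0 2 -1.8 1;160 -95 -25 0 2.6 -2.4 1;190 -113 -30 0.1 3.2 -2.8 1;200 -119 -31.6 0.1 3.2 -2.8 1;200 -119 -31.6 0.1 3.2 -2.8 1",
)

```text
time: 30.1
position: [566.0, 322.4, 134.5]
tool_rot: [[0.713, 0.495, 0.497], [0.701, -0.501, -0.507], [-0.002, 0.71, -0.704]]
ft_force: [-0.5, -1.4, -1.1]
opening: 0.195
```

```bash
python3 back.py 90 30 0
python3 - <<'E'
from h import *
c,im=snap('wrist','30');cv2.imwrite('pics/w30b.png',cv2.resize(im,(800,600),interpolation=cv2.INTER_CUBIC))
E
```

```text
t 30.1 p [566.  322.4 134.5] f [-0.5 -1.4 -1.1] op 0.195 q [-10.  51. -61.  99.  81.  96. -50.]
1.3 2.0 -0.3 0.1 0.0 0.1
1.4 -40.6 41.9 0.1 0.0 0.1
1.5 -61.9 63.0 0.1 0.0 0.1
```

View pics/w30b.png

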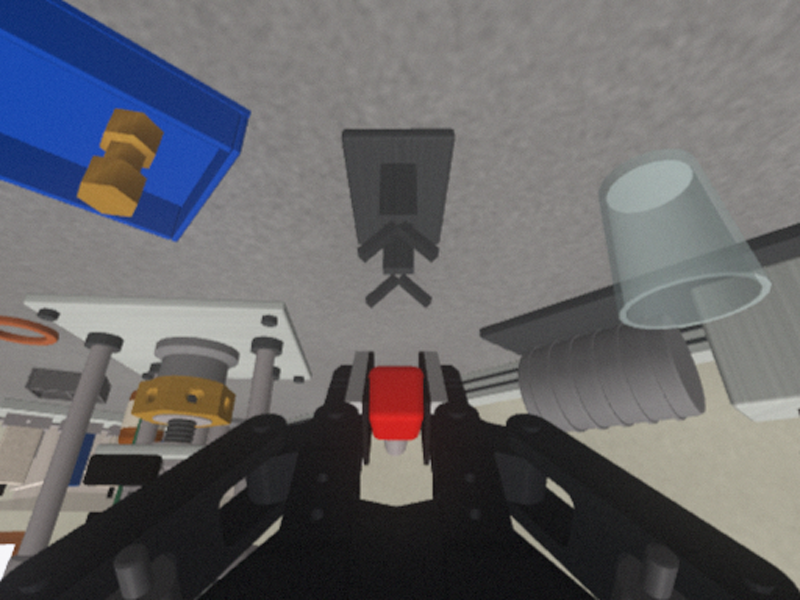

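Request:
send_rows(
  series="1 -15 18 0 0 0 1;1.4 -32 35 0 0 0 1;1.4 -45 47 0 0 0 1;1.4 -54 55 0.1 0 0.1 1;1.4 -56.2 57.4 0.1 0 0.1 1;1.4 -56.2 57.4 0.1 0 0.1 1",
)

```text
time: 30.9
position: [568.2, 322.7, 56.1]
tool_rot: [[0.713, 0.493, 0.498], [0.701, -0.504, -0.505], [0.002, 0.709, -0.705]]
ft_force: [-1.1, 0.6, -0.7]
opening: 0.196
```

```bash
python3 back.py 8 2 0
```

```text
t 30.9 p [568.2 322.7  56.1] f [-1.1  0.6 -0.7] op 0.196 q [-12.  57. -57.  99.  85.  93. -55.]
-0.5 -1.5 1.2 -0.0 -0.1 -0.0
-0.5 -5.7 5.5 -0.0 -0.1 -0.0
-0.5 -7.1 6.9 -0.0 -0.1 -0.0
```

Down gently to the rest height, then check the contact force.

Request:
send_rows(
  series="-0.4 -3 2.8 0 0 0 1;-0.4 -5.5 5.3 0 0 0 1;-0.4 -6.7 6.5 0 0 0 1;-0.4 -6.7 6.5 0 0 0 1",
)

```text
time: 31.4
position: [567.9, 322.3, 46.6]
tool_rot: [[0.713, 0.493, 0.498], [0.701, -0.504, -0.505], [0.002, 0.709, -0.705]]
ft_force: [0.0, -0.3, -1.2]
opening: 0.196
```

```bash
python3 back.py 0
python3 - <<'E'
from h import *
c,im=snap('wrist','31');cv2.imwrite('pics/w31b.png',cv2.resize(im[130:330,130:400],None,fx=2.9,fy=2.9,interpolation=cv2.INTER_CUBIC))
E
```

```text
t 31.4 p [567.9 322.3  46.6] f [ 0.  -0.3 -1.2] op 0.196 q [-13.  57. -56.  99.  86.  93. -55.]
0.1 -0.5 0.1 -0.0 -0.1 -0.0
```

View pics/w31b.png

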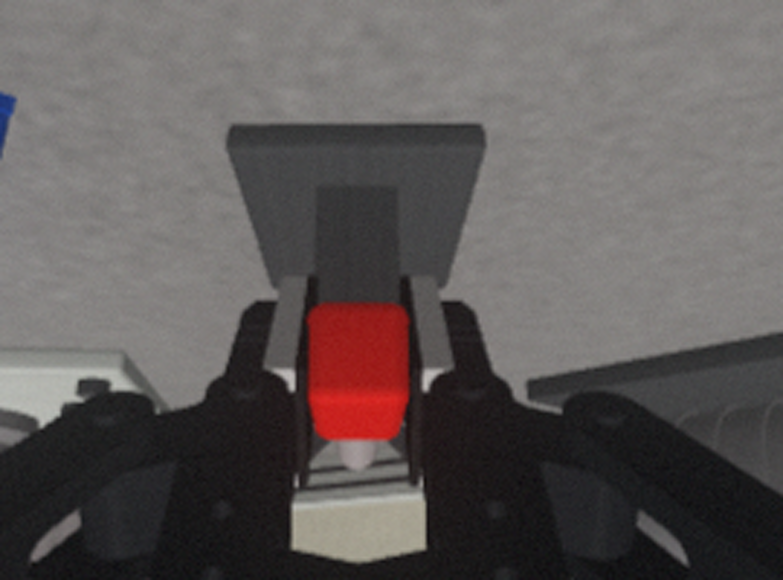

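Request:
send_rows(
  series="0 -0.5 0.5 0 0 0 1;0 -0.7 0.6 0 0 0 1;0 -0.7 0.6 0 0 0 1",
)

```text
time: 31.82
position: [567.9, 322.3, 46.3]
tool_rot: [[0.713, 0.492, 0.498], [0.701, -0.504, -0.505], [0.002, 0.71, -0.705]]
ft_force: [-0.6, -0.7, 1.2]
opening: 0.192
```

Request:
send_rows(
  series="0 -0.7 0.6 0 0 0 0.75;0 -0.7 0.6 0 0 0 0.65;0 -0.7 0.6 0 0 0 0.55;0 -0.7 0.6 0 0 0 0.5;0 -0.7 0.6 0 0 0 0.5",
)

```text
time: 32.45
position: [567.8, 322.3, 44.7]
tool_rot: [[0.713, 0.493, 0.498], [0.701, -0.504, -0.505], [0.002, 0.709, -0.705]]
ft_force: [0.2, 0.5, 0.4]
opening: 0.503
```

Run:
```python
from h import *
st();c,im=snap('wrist','32');cv2.imwrite('pics/w32b.png',cv2.resize(im[130:330,130:400],None,fx=2.9,fy=2.9,interpolation=cv2.INTER_CUBIC))
```

```text
t 32.45 p [567.8 322.3  44.7] f [0.2 0.5 0.4] op 0.503 q [-13.  58. -56.  99.  86.  93. -56.]
```

View pics/w32b.png

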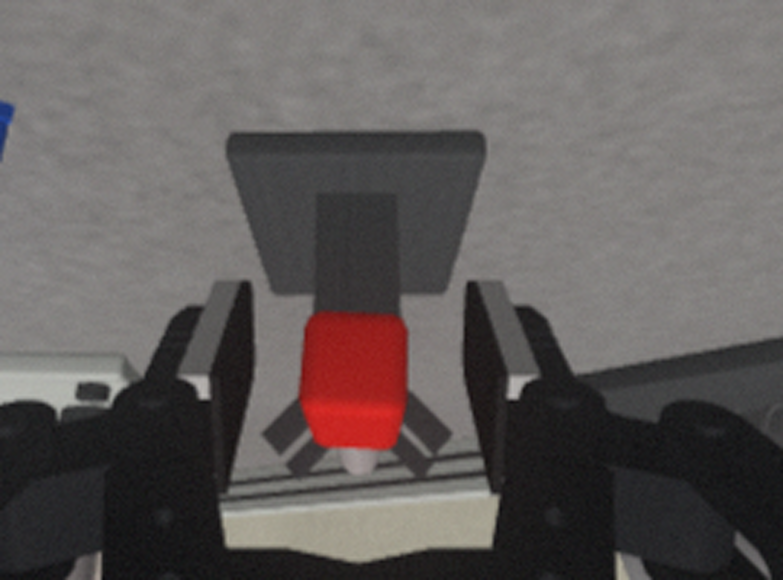

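Request:
send_rows(
  series="0 0 -12 0 0 0 0.5;0 0 -35 0 0 0 0.5;0 0 -70 0 0 0 0.5;0 0 -110 0 0 0 0.5;0 0 -110 0 0 0 0.5;0 0 -110 0 0 0 0.5",
)

```text
time: 33.25
position: [512.8, 378.1, 122.5]
tool_rot: [[0.713, 0.493, 0.499], [0.701, -0.504, -0.505], [0.002, 0.709, -0.705]]
ft_force: [0.5, -0.8, 0.0]
opening: 0.504
```

Run:
```python
from h import *
st();c,im=snap('wrist','33');crop(im,200,130,110,90,7,'pics/c33.png')
c,im=snap('scene','33');crop(im,200,270,60,60,9,'pics/c34.png');crop(im,160,110,120,130,6,'pics/c36.png')
c,im=snap('top','33');crop(im,135,140,60,55,9,'pics/c35.png');crop(im,215,100,120,115,6,'pics/c37.png')
```

```text
t 33.25 p [512.8 378.1 122.5] f [ 0.5 -0.8  0. ] op 0.504 q [-18.  53. -61.  97.  79. 100. -55.]
```

View pics/c33.png

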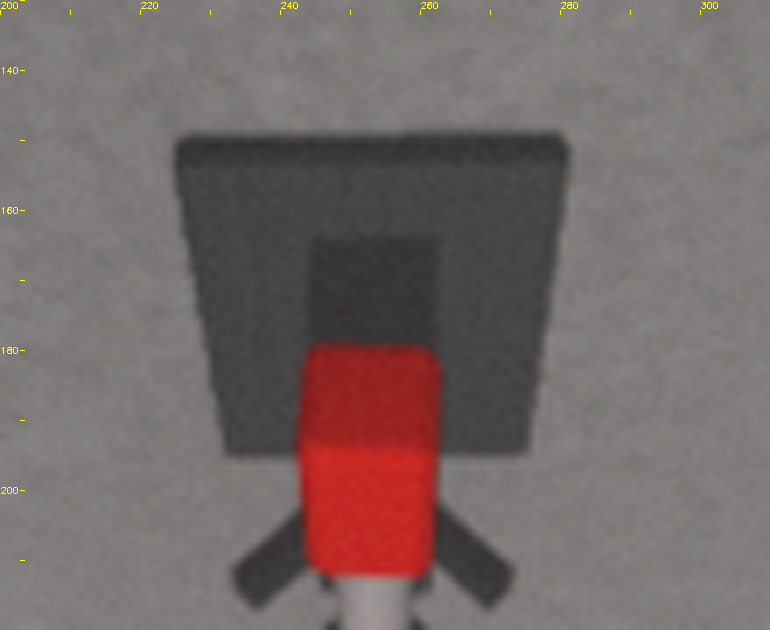

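View pics/c34.png

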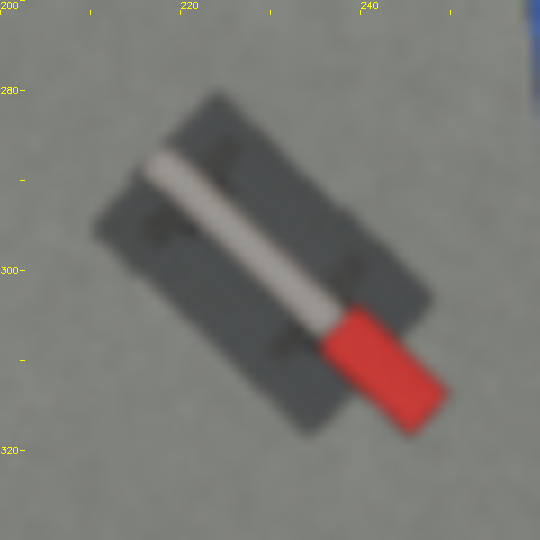

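View pics/c35.png

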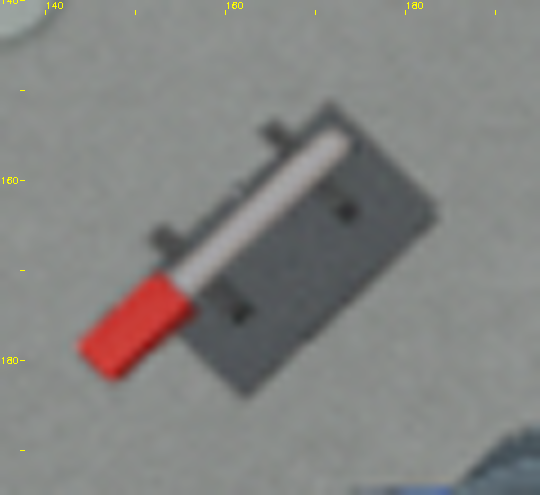

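View pics/c37.png

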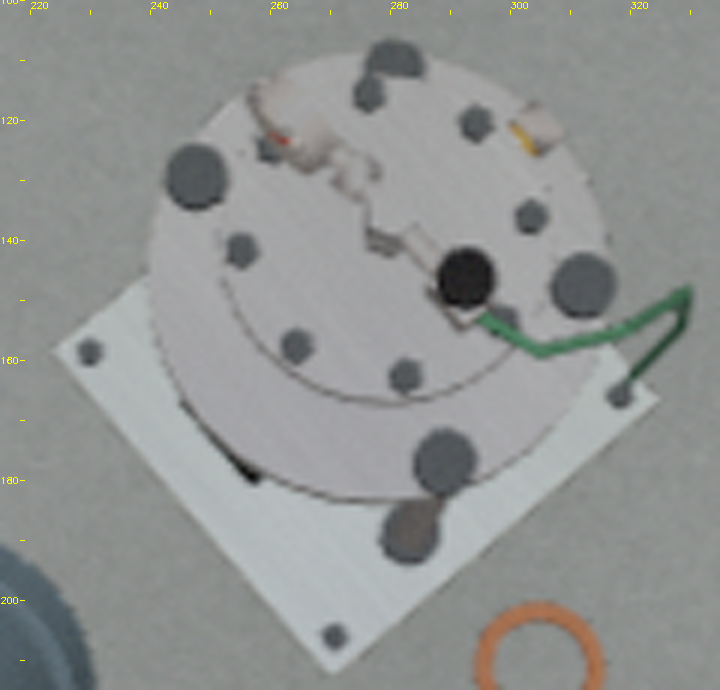

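Run:
```python
from h import *
p,R=pose(165,0,160,45);p2=p+[-10,130,20];show(delta(p2,R),delta(p,R)); show(delta(p+[0,0,10],R))
```

```text
-140.6 131.9 49.6 0.2 -2.7 2.7
-224.3 188.1 134.6 0.2 -2.7 2.7
-224.3 195.2 127.6 0.2 -2.7 2.7
```

Request:
send_rows(
  series="-20 30 -30 0 0 0 0.6;-55 70 -20 0 -1 1 0.8;-95 105 10 0 -2 2 1;-135 132 45 0.2 -2.7 2.7 1;-175 160 85 0.2 -2.7 2.7 1;-210 182 122 0.2 -2.7 2.7 1;-224 188 134 0.2 -2.7 2.7 1;-224 188 134 0.2 -2.7 2.7 1",
)

```text
time: 34.4
position: [511.9, 54.7, 159.6]
tool_rot: [[0.762, 0.459, 0.457], [0.648, -0.538, -0.539], [-0.001, 0.707, -0.707]]
ft_force: [-0.2, -0.2, -0.4]
opening: 0.002
```

Run:
```python
from h import *
st();c,im=snap('wrist','34');crop(im,200,140,110,90,7,'pics/c38.png');cv2.imwrite('pics/w34b.png',cv2.resize(im,(800,600),interpolation=cv2.INTER_CUBIC))
W=get_calibration('wrist')
c=np.array([CFG['cx'],CFG['cy'],0])
for ph in (-30,30): print(ph,proj(W,c+44*out(ph)+[0,0,75])[0].round(1))
for n,q in (('v58',50.8*out(0)+[0,0,58]),('v92',50.8*out(0)+[0,0,92]),('axis40',np.array([0,0,40.])),('axis58',np.array([0,0,58.]))): print(n,proj(W,c+q)[0].round(2))
```

```text
t 34.4 p [511.9  54.7 159.6] f [-0.2 -0.2 -0.4] op 0.002 q [ 26.  33. -72. 126.  79.  81. -48.]
-30 [234.3 201.6]
30 [271.9 201.5]
v58 [253.08 183.56]
v92 [253.1  210.76]
axis40 [253.16 189.88]
axis58 [253.17 201.96]
```

View pics/c38.png

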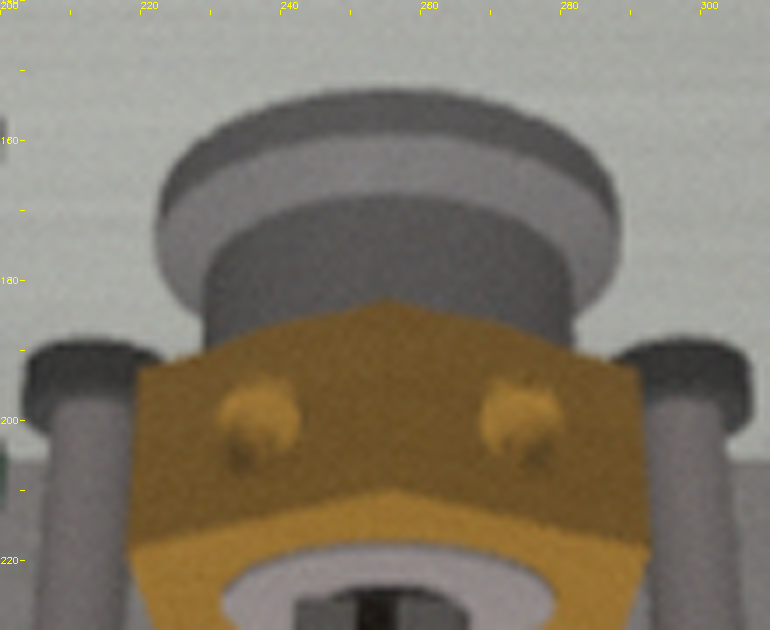

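View pics/w34b.png

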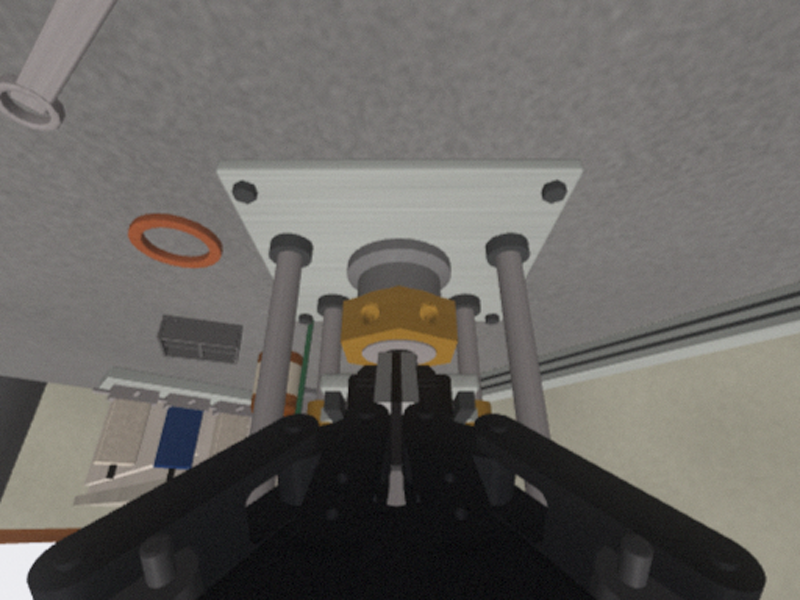

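Run:
```python
from h import *
c,im=snap('scene','35');a=cv2.imread('pics/scene0_raw.png')
d=cv2.absdiff(im,a).max(2);cv2.imwrite('pics/diff.png',cv2.resize(np.vstack([im,cv2.merge([d]*3)*2])[:, :],(400,600)))
cv2.imwrite('pics/s35.png',cv2.resize(im,(800,600)))
st()
```

```text
t 34.5 p [512.9  58.8 160.6] f [-0.3  1.   0.3] op -0.0 q [ 26.  33. -72. 125.  79.  81. -48.]
```

View pics/diff.png

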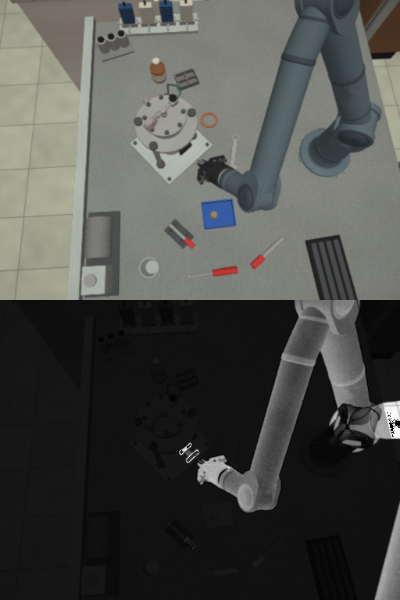

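Request:
send_rows(
  series="0 -5 -20 0 0 0 1;0 -10 -40 0 0 0 1;0 -10 -40 0 0 0 1;0 -10 -40 0 0 0 1",
)

```text
time: 35.0
position: [489.9, 86.0, 181.8]
tool_rot: [[0.758, 0.461, 0.462], [0.653, -0.537, -0.534], [0.002, 0.706, -0.708]]
ft_force: [-1.0, 0.2, 0.6]
opening: 0.001
```

Run:
```python
from h import *
from workcell import order
st(); print(order.close_job())
```

```text
t 35.0 p [489.9  86.  181.8] f [-1.   0.2  0.6] op 0.001 q [ 24.  30. -76. 125.  74.  84. -48.]
the job is handed in; nothing more can be done
None
```

The reactor is closed and the job is handed in at about 35 s of the 72 s allowed.

**What I did**
- I pushed the carriage home by its black handle until it met its stop, at about 23 N.
- I took the smaller red-handled bar from the V rest and turned the collar clockwise with the bar only. It took three insertions, each about 24 mm deep. On the last one the force climbed to about 16 N against the stop.
- I laid the bar back along the rest and let go.

**Last checks**
- **Collar:** both near holes lie at ±30° of the loading direction, symmetric about the pedestal to within a fraction of a degree. That is the stop position.
- **Carriage:** its handle is under the flange edge, as it should be at home.
- **Bar:** its nose and handle are back at their original pixels, but it is rolled about 4–5° about its own axis from how I found it.
- **Bystanders:** comparing the scene picture before and after shows no change except the arm and the carriage handle.

**What went less smoothly**
- One pose, at about -32° on the loading side, was out of reach because the elbow hit its range. The arm tipped with the bar in hand but touched nothing, and I changed the plan to avoid that pose.
- The bar's nose once pressed the already-home carriage handle at about 20 N; the bar did not slip and nothing shifted.
- The camera estimates of the reactor's axis disagreed by up to 4 mm, so I centred each insertion by eye in the wrist camera.

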